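# Load the transfer slide and index it to its ball detent

## Robot

A 6-joint arm with a two-finger parallel gripper is mounted at the origin on the work surface; the furniture and walls round the work are solid. World frame = base frame: x ahead of the robot, y to its left, z up, the work surface at z = 0. Lengths are in m, angles in rad, forces in N, time in s.
With the tool pointing down it reaches from about 0.35 to 0.775 m from the base axis. Payload 7.3 kg.
Tool frame: the origin (TCP) lies at the very end of the fingers, on their centre line; the grasp point (between the pads) lies 19 mm behind it; x points along the fingers, y is the direction in which the jaws open and shut, and the axes are right-handed (so a half turn about x gives the same grasp; the last joint's range is limited). The gripper opens to 92 mm and grips with 3 to 60 N. Pads are 19 mm wide; open, the fingers measure 130 mm over their backs; the gripper's body (75 mm by 190 mm) begins 47 mm behind the grasp point.
Start: joints at [-1.391, 0.342, 1.524, -0, 1.275, -0.146], TCP at [0.168, -0.497, 0.227] pointing down, gripper open.
Joint ranges: [-2.53, 2.53], [-0.77, 2.02], [0.04, 2.7], [-1, 4.14], [0.28, 2.66], [-3.11, 3.11]. Speed limits (rad/s): [2.57, 2.57, 3.14, 3.14, 3.14, 3.14].

## Interface

Orientations are given as [roll, pitch, yaw] about the fixed x, y, z axes, in that order (R = Rz(yaw) Ry(pitch) Rx(roll)).
In Python, from cell import robot gives the robot as it stands.
- The arm moves only by the tool play_rows, never from a script. Its argument "moves" is a list that holds one entry, the list of rows, each a list of 5 numbers: the shift along the tool's x, y, z in m, then the turn about the tool's x in degrees, then the opening, from -1 (shut) to 1 (fully open), so that 0 is half open. A call has exactly 10 rows; each row shifts and turns the pose as measured when the row begins, along the tool's axes as they then stand; what a row does not reach is not made up. A row lasts 1/10 s, in which the tool goes at most 50 mm and 8.59 degrees, less where a joint would pass 70% of its speed; a pose out of reach is approached as far as the arm can. A call with a gripper value outside its range is refused whole. The fingers move at their own pace and stop on an object; "grip_force" is the grip in N (left out, the last holds). Time passes only in rows, so rows that do not move let the fingers close, or fill a call up. It gives the time, the measured TCP pose, the force and the opening at its end, in the units of the state.
- robot.observe(): the state, without advancing time (a new reading comes with each control period).
- robot.read_camera(name): name is "side" or "top"; returns the picture (420x560x3 uint8, red, green, blue); there is no depth.
- robot.get_calibration(name): a dict with "mtx" (3x3 intrinsics, pixels), "k1" (the pictures are not rectified: a ray, as slopes to the right and down, at radius r is drawn at 1 + k1 r^2 times it, then the intrinsics apply), "view" (4x4, takes a point from world to camera coordinates). Camera axes: x right, y up, looking along -z (the intrinsics and any distortion apply to the point x, -y, -z); pixel columns grow to the right and rows downward; lengths in m; the calibration is good to about 2 mm. A picture is of the moment at which its call begins. get_calibration takes no time and is no camera call.
- robot.hand_in(): hands the job in, once; it reports no verdict.
Trained networks look in the newest picture that a camera, given by its name, has taken for a name from the list of things; names that differ only in an ending like _2 or _b are one class to them, and where a whole thing is asked for, a point or a joint stands for the part that bears it (a point fixed in the world has none). Each returns a list of dicts, best first, with "score" (0 to 1); they miss things now and then, are a little off and sometimes report something else, mostly with a low value. They report only what shows in the picture. A call takes as long as a camera call.
- robot.spot_in(camera, label): "point" ([column, row] in pixels, amid what is visible of it).
The state is a dict: "time": time; "qpos": joint angles; "qvel": joint speeds; "joint_efforts": joint torques, N m; "tool_pos": TCP position; "tool_rot": TCP orientation; "contact_force": force on the tool from outside, world axes, zero at the start; "torque": the same for the moment, N m; "opening": finger opening in m.
Only numpy, scipy, OpenCV 4.12 (cv2) and the standard library are available. Lean on these libraries where they do the work, as an engineer would, in place of code of your own. Each camera call takes 0.05 s, during which the arm holds its last target.

## Task

Take the two finished turned wooden pieces out of the drying tray and stand both upright on their feet in the small tote on the slide carriage, while the carriage is still near its starting end. Then pinch the carriage's upright pull and slide it gently along the rail until the spring ball clicks into the notch of the index bar, without running on past the notch; finish holding the pull there, still gripped, with the carriage resting in the notch. Leave the jar, the sanding block and the roll of tape where they are.

Things in the scene. Friction and masses are not known exactly. Their poses are not given: they have to be found in the camera images.
- tray: Low open drying tray of pale wood, 110 (x) x 180 (y) x 18 mm high, walls and floor 5 mm thick, fixed to the table. Origin: centre of its underside. The two pieces stand in it side by side along its y axis.
- piece_a: Red egg-shaped turned wooden piece with a yellow band, 40 mm across at its widest, 54 mm tall, about 50 g, standing on a small flat foot. Origin: centre of its foot; z up along its axis.
- piece_b: Green egg-shaped turned wooden piece with a yellow band, same size, shape and weight as the other. Origin: centre of its foot; z up along its axis.
- rail: Base plate and straight rail of the transfer slide, fixed to the table: plate 135 x 370 mm and 8 mm thick, rail 20 mm wide along its y axis, an end block at each end. Origin: on the table under the rail's centre line, below the carriage's centre when the carriage is at its zero (right-hand) end. The carriage slides along this body's +y, which is roughly to the robot's left.
- carriage: Dark steel carriage on the rail with tote, bracket, ball plunger and pull. Origin: on the table under its centre; axes as the rail's. Travel along the rail's +y from the rail's origin: 0 (right-hand end) to 165 mm; starts at 0 to 20 mm. Sliding friction 1 to 2 N; within about 4 mm of the notch's middle the spring ball draws it in with up to 6 N, and 6 to 7 N pushes it out again either way.
- tote (a point): Shallow open plywood tote fixed on the carriage, 88 mm (x, across the rail) x 136 mm (y, along the rail) outside, 18 mm high, walls and floor 4 mm thick, so its inside is 80 x 128 mm with walls 14 mm above the floor. This point: centre of its inside floor, 37 mm above the table; room for the two pieces side by side along y.
- pull (a point): Upright flat aluminium pull tab on the carriage's bracket, on the robot's side of the tote: 14 mm thick along the rail (y), 32 mm wide across it (x), 74 mm tall. This point: centre of its top, 100 mm above the table; free finger room beside both flat faces. Pinch it across the 14 mm from above. It moves with the carriage, 100 mm to the robot's side of the rail's centre line.
- index_bar: Steel index bar, 14 mm wide, 10 mm high and 255 mm long, clamped on the base plate alongside the rail on the robot's side, parallel to it. One V notch, 10 mm wide and 4 mm deep, is cut across its top. Origin: underside of the bar at the middle of the notch; y along the rail. The notch lies 85 to 130 mm along the rail from the carriage's zero position, and where varies.
- plunger (a point): Point on the carriage under its ball plunger (small brass barrel on the bracket between tote and pull), where the 12 mm steel ball rides on the top of the index bar. When this point is level along the rail with the notch's middle, the ball is home.
- detent_ball (a joint): Height of the spring ball, m: about 0 while it rides on the bar's top, about -0.0025 when it has dropped fully into the notch.
- desk_lamp: White desk lamp fixed on the table at the right, an obstacle only. Its foot stands 0.5 to 0.65 m ahead, 0.15 to 0.33 m to the right; a thin stem rises from it to an elbow 0.37 m ahead, 0.34 m to the right, 0.49 m up; from there the 0.1 m thick head reaches back to the robot's right front. Keep arm and wrist clear. Origin: a point on the table under it.
- ochre_jar: Small ochre jar with a black lid, 39 mm across, 48 mm tall; bystander. Origin: centre of its underside.
- sanding_block: Cork sanding block, 56 x 85 x 24 mm; bystander. Origin: centre of its underside.
- masking_tape: Roll of masking tape lying flat, 75 mm across, 19 mm high; bystander. Origin: centre of its underside.

How it is judged:
By the outcome, as a careful person would: the job done as asked, in the order asked, and still so for the second after the job is handed in, while the arm keeps its last pose, push and grip.
It also fails if it takes over 72 s, if anything falls off the work surface, if the arm or the gripper's body presses on something with over 40 N, if the wrist force passes 120 N, or if a joint passes its speed limit or range.

## Working session

There is one attempt and no reset: what is moved stays moved. The work goes in short steps, Python scripts to look and compute and a tool call to move; the robot and the scene stay as the last step left them, time stands still between calls to the robot, and variables do not carry over. Pictures are saved under pics/ and viewed, and the job is handed in when it is done.

Besides the shell and the picture viewer there is one more tool, called after "Request:" as name(argument=value, ...), one argument or row to a line, values as JSON. play_rows: Moves the arm, as the interface text tells. Its arguments: {"type":"object","properties":{"moves":{"type":"array"},"grip_force":{"type":"number"}},"required":["moves"]}

```bash
ls; mkdir -p pics
python3 - <<'E'
from cell import robot
import cv2
s=robot.observe(); print(s)
for n in ("side","top"):
    im=robot.read_camera(n); cv2.imwrite(f"pics/{n}0.png",im[:,:,::-1])
    print(n,robot.get_calibration(n))
    for l in ["piece_a","tote","pull","index_bar","plunger","tray","carriage","rail"]:
        print(l,[( [round(float(v)) for v in d['point']],round(float(d['score']),2)) for d in robot.spot_in(n,l)][:4])
print(robot.observe()['time'])
E
```

```text
pics
{'time': 0.0, 'qpos': array([-1.39101766e+00,  3.42737818e-01,  1.52502523e+00,  1.26703344e-05,
        1.27540799e+00, -1.45961234e-01]), 'qvel': array([ 0.00080796, -0.00036534,  0.00068472,  0.00072492, -0.00044671,
        0.00042706]), 'joint_efforts': array([-2.66489078e-03, -4.31247640e+01, -2.44207907e+01,  7.16361590e-02,
        5.58827980e-02, -1.12232040e-04]), 'tool_pos': array([ 0.16797446, -0.49696612,  0.22603427]), 'tool_rot': array([-1.72443344,  1.5692179 ,  1.74289541]), 'contact_force': array([-0.96533567, -0.14465928,  0.68072991]), 'torque': array([ 0.00087073, -0.04406325,  0.01644303]), 'opening': 0.09189042652098148}
side {'mtx': array([[423.2248803 ,   0.        , 286.75149807],
       [  0.        , 423.2248803 , 217.65378367],
       [  0.        ,   0.        ,   1.        ]]), 'k1': 0.003907838391270791, 'view': array([[-0.98530591, -0.17073537, -0.00465729,  0.52260167],
       [ 0.09222199, -0.55476435,  0.82688065, -0.1205971 ],
       [-0.14376147,  0.81430089,  0.56235815, -0.84778534],
       [ 0.        ,  0.        ,  0.        ,  1.      
[... 383 characters left out ...]
 0.        , 276.14485312],
       [  0.        , 399.35084564, 210.23445821],
       [  0.        ,   0.        ,   1.        ]]), 'k1': -0.11009765821907734, 'view': array([[-0.01140576, -0.99993217,  0.00236012,  0.00824067],
       [ 0.99670884, -0.01117949,  0.08029018, -0.54043369],
       [-0.08025834,  0.00326812,  0.99676874, -0.89438763],
       [ 0.        ,  0.        ,  0.        ,  1.        ]])}
piece_a [([290, 258], 0.78), ([335, 263], 0.75)]
tote [([267, 167], 0.86)]
pull [([265, 170], 0.67)]
index_bar [([236, 199], 0.57)]
plunger [([264, 167], 0.95)]
tray [([312, 260], 0.61), ([267, 167], 0.18)]
carriage [([267, 168], 0.87)]
rail [([266, 168], 0.75), ([236, 176], 0.68)]
0.9
```

View pics/top0.png

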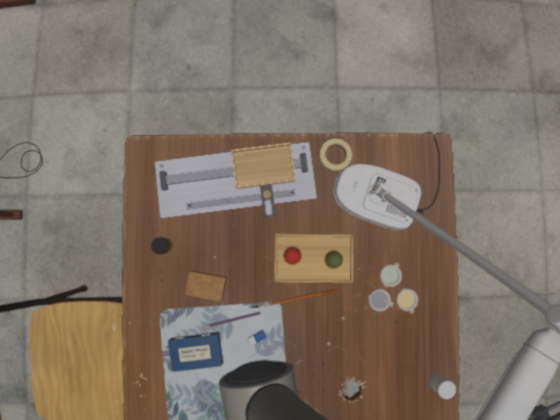

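View pics/side0.png

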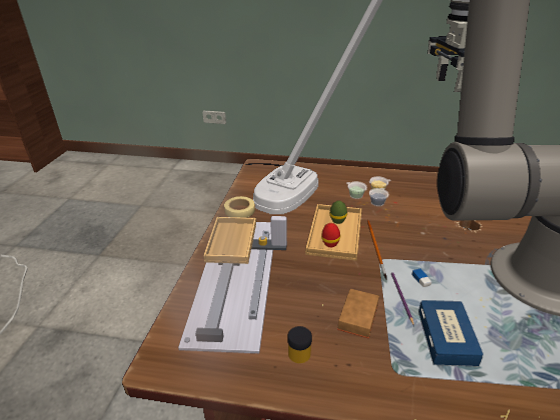

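Top view: the red piece is at about (292,256), green at (334,260), tote around (264,166), pull at (267,200), lamp foot around (378,195). The rail is slightly tilted. I'll enlarge the key regions.

```bash
cat > h.py <<'E'
import numpy as np,cv2
from cell import robot
from scipy.spatial.transform import Rotation as R
C={n:robot.get_calibration(n) for n in("side","top")}
def proj(n,P):
    c=C[n];P=np.atleast_2d(np.asarray(P,float));v=c['view']
    q=P@v[:3,:3].T+v[:3,3]; s=np.c_[q[:,0]/-q[:,2],-q[:,1]/-q[:,2]]
    s=s*(1+c['k1']*(s**2).sum(1,keepdims=True)); m=c['mtx']
    return s@m[:2,:2].T+m[:2,2]
def ray(n,uv):
    c=C[n];m=c['mtx'];d=(np.asarray(uv,float)-m[:2,2])/[m[0,0],m[1,1]];s=d.copy()
    for _ in range(10): s=d/(1+c['k1']*(s@s))
    v=c['view'];dw=v[:3,:3].T@np.array([s[0],-s[1],-1]);o=-v[:3,:3].T@v[:3,3]
    return o,dw
def onz(n,uv,z):
    o,d=ray(n,uv);return o+d*(z-o[2])/d[2]
def tri(u1,u2):
    o1,d1=ray("top",u1);o2,d2=ray("side",u2)
    t=np.linalg.lstsq(np.c_[d1,-d2],o2-o1,rcond=None)[0]
    a=o1+d1*t[0];b=o2+d2*t[1];return (a+b)/2,np.linalg.norm(a-b)
def crop(f,out,x0,y0,x1,y1,k):
    im=cv2.imread(f)[y0:y1,x0:x1];cv2.imwrite(out,cv2.resize(im,None,fx=k,fy=k,interpolation=cv2.INTER_CUBIC))
E
python3 - <<'E'
from h import *
crop("pics/top0.png","pics/t0c.png",150,130,360,290,3.8)
crop("pics/side0.png","pics/s0c.png",180,180,380,350,3.5)
E
```

```text
(no output)
```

View pics/t0c.png

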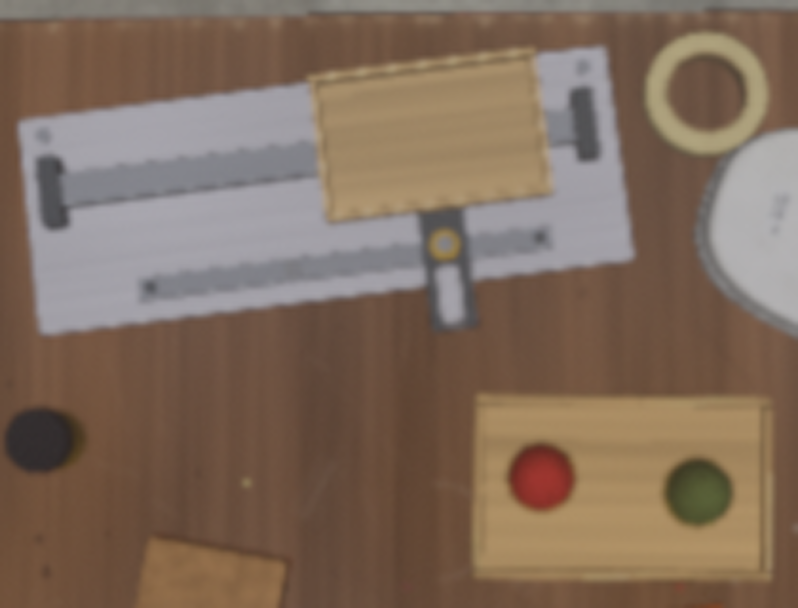

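View pics/s0c.png

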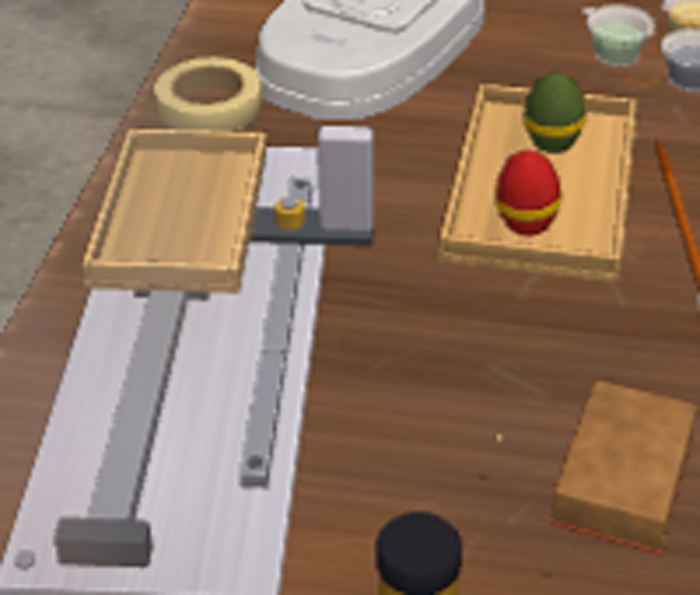

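Run:
```python
from h import *
np.set_printoptions(precision=4,suppress=True)
T=lambda p:np.array(p)/3.8+[150,130]
S=lambda p:np.array(p)/3.5+[180,180]
print("cams",ray("top",[0,0])[0],ray("side",[0,0])[0])
c=[onz("top",T(p),.051) for p in [(310,76),(533,50),(552,194),(326,222)]]
print("tote corners",np.array(c)[:,:2],np.mean(c,0), [np.linalg.norm(c[i]-c[(i+1)%4]) for i in range(4)])
cs=[onz("side",S(p),.051) for p in [(130,130),(265,134),(240,290),(86,265)]]
print("tote side",np.array(cs)[:,:2],np.mean(cs,0))
pl=[onz("top",T(p),.1) for p in [(451,263),(451,325),(436,295),(466,295)]]
print("pull top",np.array(pl),"side",onz("side",S((346,131)),.1),onz("side",S((320,130)),.1),onz("side",S((370,130)),.1))
print("red",onz("top",T((542,476)),.030),"side",onz("side",S((529,193)),.030))
print("green",onz("top",T((698,492)),.030),"side",onz("side",S((555,112)),.030))
print("plunger top",onz("top",T((445,244)),.05))
print("notch side",onz("side",S((273,350)),.018))
# index bar ends
for p in [(150,287),(541,237)]: print("bar end",onz("top",T(p),.018))
for p in [(255,462),(300,185)]: print("bar end side",onz("side",S(p),.018))
for p in [(52,192),(585,123)]: print("end blk",onz("top",T(p),.03))
```

```text
cams [0.467  0.0051 0.9349] [0.4042 0.7127 0.5789]
tote corners [[ 0.6756  0.1012]
 [ 0.6898 -0.0314]
 [ 0.6031 -0.0413]
 [ 0.588   0.0918]] [0.6391 0.0301 0.051 ] [np.float64(0.13335607729248605), np.float64(0.08720937959263386), np.float64(0.1338914108046823), np.float64(0.0880841942182382)]
tote side [[ 0.6922 -0.0283]
 [ 0.6065 -0.038 ]
 [ 0.585   0.1122]
 [ 0.6755  0.1055]] [0.6398 0.0378 0.051 ]
pull top [[0.5576 0.0178 0.1   ]
 [0.5232 0.0181 0.1   ]
 [0.5399 0.0263 0.1   ]
 [0.5398 0.0097 0.1   ]] side [0.5424 0.021  0.1   ] [0.5574 0.0225 0.1   ] [0.529  0.0177 0.1   ]
red [ 0.4375 -0.0339  0.03  ] side [ 0.4378 -0.0314  0.03  ]
green [ 0.4267 -0.1266  0.03  ] side [ 0.4284 -0.1254  0.03  ]
plunger top [0.5743 0.022  0.05  ]
notch side [0.5658 0.1213 0.018 ]
bar end [0.554  0.2028 0.018 ]
bar end [ 0.5818 -0.0359  0.018 ]
bar end side [0.5561 0.2038 0.018 ]
bar end side [ 0.5837 -0.0322  0.018 ]
end blk [0.6115 0.2609 0.03  ]
end blk [ 0.6496 -0.0631  0.03  ]
```

Run:
```python
from h import *
np.set_printoptions(precision=3,suppress=True)
print(proj("top",[[.37,-.34,.49],[.168,-.497,.227],[.168,-.497,.4],[.26,-.27,.45]]))
for z in (.3,.4,.45,.5): print(z,onz("top",(490,415),z),onz("top",(520,350),z),onz("top",(545,415),z))
s=robot.observe();print(R.from_euler('xyz',s['tool_rot']).as_matrix())
crop("pics/top0.png","pics/t0l.png",360,250,560,420,4)
crop("pics/side0.png","pics/s0l.png",360,0,560,150,4)
```

```text
[[567.019 318.533]
 [544.533 396.256]
 [609.371 431.828]
 [496.097 402.98 ]]
0.3 [ 0.176 -0.345  0.3  ] [ 0.282 -0.397  0.3  ] [ 0.166 -0.448  0.3  ]
0.4 [ 0.222 -0.29   0.4  ] [ 0.311 -0.334  0.4  ] [ 0.213 -0.376  0.4  ]
0.45 [ 0.245 -0.262  0.45 ] [ 0.326 -0.302  0.45 ] [ 0.237 -0.341  0.45 ]
0.5 [ 0.268 -0.234  0.5  ] [ 0.34  -0.271  0.5  ] [ 0.261 -0.305  0.5  ]
[[ 0.     0.32  -0.947]
 [-0.    -0.947 -0.32 ]
 [-1.     0.     0.   ]]
```

View pics/t0l.png

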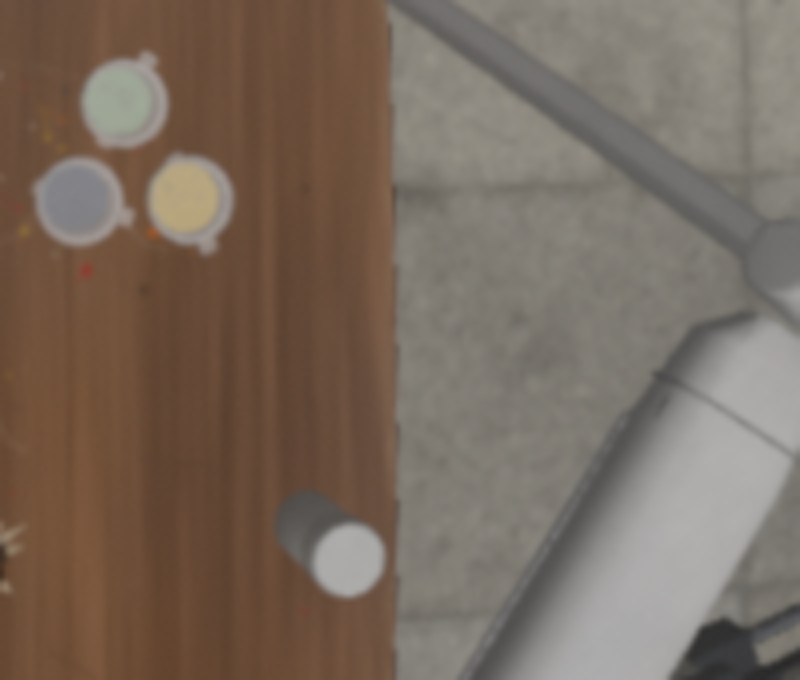

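View pics/s0l.png

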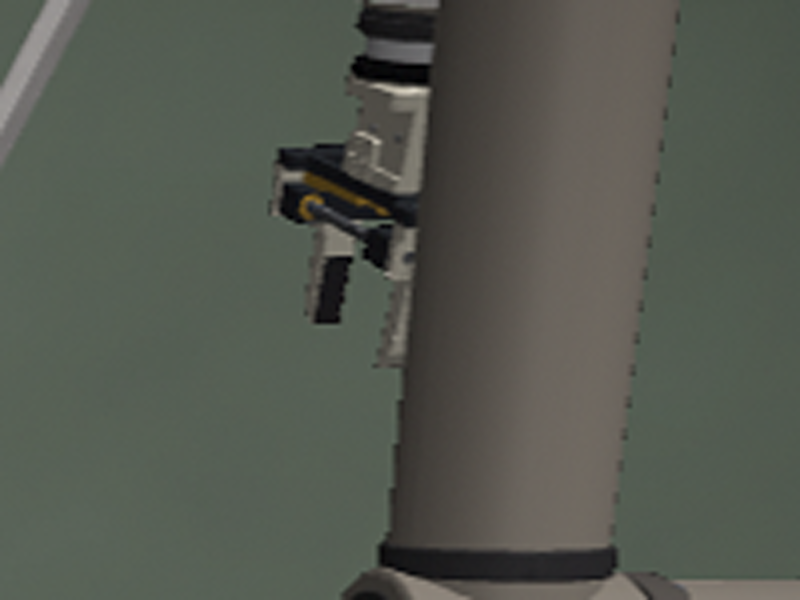

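Request:
play_rows(
  moves=[
    [[-0.025,0,0,5.7,1],[-0.025,0,0,5.7,1],[-0.025,0,0,5.7,1],[-0.025,0,0,5.7,1],[-0.025,0,0,5.7,1],[-0.025,0,0,5.7,1],[-0.025,0,0,5.7,1],[-0.025,0,0,5.7,1],[-0.025,0,0,5.7,1],[-0.025,0,0,5.7,1]],
  ],
  grip_force=15,
)

```text
time: 1.9
tool_pos: [0.1677, -0.4958, 0.4827]
tool_rot: [-0.68, 1.562, 1.753]
contact_force: [0.3, 0.4, 0.5]
opening: 0.0917
```

Run:
```python
from h import *
np.set_printoptions(precision=4,suppress=True)
s=robot.observe();print(s['time'],s['qpos'],s['tool_pos'],s['contact_force']);M=R.from_euler('xyz',s['tool_rot']).as_matrix();print(M)
Q=np.array([[-1.391018,.342738,1.525025,0,1.275408,-.145961],s['qpos']])
P=np.array([[.167974,-.496966,.226034],s['tool_pos']])
for q,p in zip(Q,P):
    c,sn=np.cos(q[0]),np.sin(q[0]); print("r",p[0]*c+p[1]*sn,"lat",-p[0]*sn+p[1]*c, q[1]+q[2]+q[4])
# unknown: a2,d4,(d1-L)
A=[];b=[]
for q,p in zip(Q,P):
    c,sn=np.cos(q[0]),np.sin(q[0]);r=p[0]*c+p[1]*sn
    A+= [[np.sin(q[1]),np.sin(q[1]+q[2]),0],[np.cos(q[1]),np.cos(q[1]+q[2]),1]];b+=[r,p[2]]
print(np.linalg.lstsq(np.array(A),np.array(b),rcond=None))
```

```text
1.9 [-1.391   0.301   0.8985 -0.      1.951   0.8882] [ 0.1677 -0.4958  0.4827] [0.2982 0.4473 0.5189]
[[-0.0016 -0.6507 -0.7594]
 [ 0.0088 -0.7593  0.6506]
 [-1.     -0.0056  0.0069]]
r 0.5189922543178382 lat 0.07640359801794865 3.143171
r 0.5178288617392851 lat 0.07639376337272641 3.150507748519024
(array([ 0.4774,  0.3883, -0.1121]), array([0.0004]), np.int32(3), array([2.0085, 1.3986, 0.0994]))
```

Request:
play_rows(
  moves=[
    [[-0.0096,-0.0256,-0.0143,0,0.4],[-0.0096,-0.0256,-0.0143,0,0.4],[-0.0096,-0.0256,-0.0143,0,0.4],[-0.0096,-0.0256,-0.0143,0,0.4],[-0.0096,-0.0256,-0.0143,0,0.4],[-0.0096,-0.0256,-0.0143,0,0.4],[-0.0096,-0.0256,-0.0143,0,0.4],[0,-0.0312,0.0004,0,0.4],[0,-0.0312,0.0004,0,0.4],[0,-0.0312,0.0004,0,0.4]],
  ],
)

```text
time: 2.9
tool_pos: [0.4287, -0.3534, 0.5546]
tool_rot: [-0.518, 1.568, 1.903]
contact_force: [0.7, -0.7, 0.1]
opening: 0.0646
```

```bash
cat >> h.py <<'E'
np.set_printoptions(precision=4,suppress=True)
def st(target=None):
    s=robot.observe();M=R.from_euler('xyz',s['tool_rot']).as_matrix()
    print("t",round(s['time'],2),"pos",s['tool_pos'],"F",s['contact_force'],"open",round(s['opening'],4))
    print("axes x",M[:,0],"y",M[:,1],"z",M[:,2],"jaw deg",np.degrees(np.arctan2(M[1,1],M[0,1])),"q",s['qpos'])
    if target is not None:
        print("tool shift to target",M.T@(np.asarray(target)-s['tool_pos']))
    return s,M
E
python3 - <<'E'
from h import *
st([.46,-.2,.55])
T=lambda p:np.array(p)/3.8+[150,130]
for p in [(477,397),(768,400),(768,575),(473,578)]: print("tray",onz("top",T(p),.018))
E
```

```text
t 2.9 pos [ 0.4287 -0.3534  0.5546] F [ 0.6634 -0.6559  0.0707] open 0.0646
axes x [-0.001  0.003 -1.   ] y [-0.66   -0.7513 -0.0015] z [-0.7513  0.66    0.0027] jaw deg -131.3002602985127 q [-0.8281  0.4543  0.4596  0.0016  2.2305  1.4645]
tool shift to target [ 0.0051 -0.1359  0.0777]
tray [0.485  0.0042 0.018 ]
tray [ 0.481  -0.1722  0.018 ]
tray [ 0.3756 -0.1699  0.018 ]
tray [0.3766 0.0078 0.018 ]
```

Request:
play_rows(
  moves=[
    [[0.003,-0.0272,0.0155,0,0.4],[0.003,-0.0272,0.0155,0,0.4],[0.003,-0.0272,0.0155,0,0.4],[0.003,-0.0272,0.0155,0,0.4],[0.003,-0.0272,0.0155,0,0.4],[0.03,-0.0225,0.025,0,0.4],[0.036,-0.0225,0.025,0,0.4],[0.036,-0.0225,0.025,0,0.4],[0.036,-0.0225,0.025,0,0.4],[0.036,-0.0225,0.025,0,0.4]],
  ],
)

```text
time: 3.9
tool_pos: [0.4437, -0.0227, 0.3631]
tool_rot: [-2.34, 1.562, 0.082]
contact_force: [1.1, 0.3, 0.3]
opening: 0.0645
```

Run:
```python
from h import *
st([.4376,-.0327,.10])
```

```text
t 3.9 pos [ 0.4437 -0.0227  0.3631] F [1.0888 0.2832 0.2543] open 0.0645
axes x [ 0.0083  0.0007 -1.    ] y [-0.6593 -0.7519 -0.006 ] z [-0.7518  0.6593 -0.0058] jaw deg -131.2462288594524 q [-0.2258  0.1094  1.4572  0.0025  1.5671  2.0649]
tool shift to target [ 0.263   0.0131 -0.0004]
```

Request:
play_rows(
  moves=[
    [[0.033,0.0016,0,0,0.4],[0.033,0.0016,0,0,0.4],[0.033,0.0016,0,0,0.4],[0.033,0.0016,0,0,0.4],[0.033,0.0016,0,0,0.4],[0.033,0.0016,0,0,0.4],[0.033,0.0016,0,0,0.4],[0.025,0.0016,0,0,0.4],[0,0,0,0,0.4],[0,0,0,0,0.4]],
  ],
)

```text
time: 4.9
tool_pos: [0.4334, -0.0261, 0.0961]
tool_rot: [-2.061, 1.564, 0.369]
contact_force: [0.1, 0.3, 0.1]
opening: 0.0644
```

Run:
```python
from h import *
s,M=st([.4376,-.0327,.0205])
for n in("side","top"):
    im=robot.read_camera(n);cv2.imwrite(f"pics/{n}1.png",im[:,:,::-1]); print(robot.spot_in(n,"piece_a")[:3])
p=s['tool_pos'];print(proj("side",p),proj("top",p))
u=proj("side",p)[0];x,y=int(u[0]),int(u[1])
crop("pics/side1.png","pics/s1c.png",x-80,y-60,x+80,y+60,5)
```

```text
t 4.9 pos [ 0.4334 -0.0261  0.0961] F [0.1135 0.2784 0.1341] open 0.0644
axes x [ 0.0066  0.0026 -1.    ] y [-0.653  -0.7573 -0.0063] z [-0.7573  0.6531 -0.0034] jaw deg -130.77134192373995 q [-0.2401  0.3438  1.9471  0.0054  0.8449  2.0387]
tool shift to target [ 0.0756  0.0027 -0.0072]
[{'point': [334.2, 213.9], 'score': 0.57}, {'point': [328.3, 238.2], 'score': 0.56}]
[]
[[334.794  211.2113]] [[290.3251 258.2823]]
```

View pics/s1c.png

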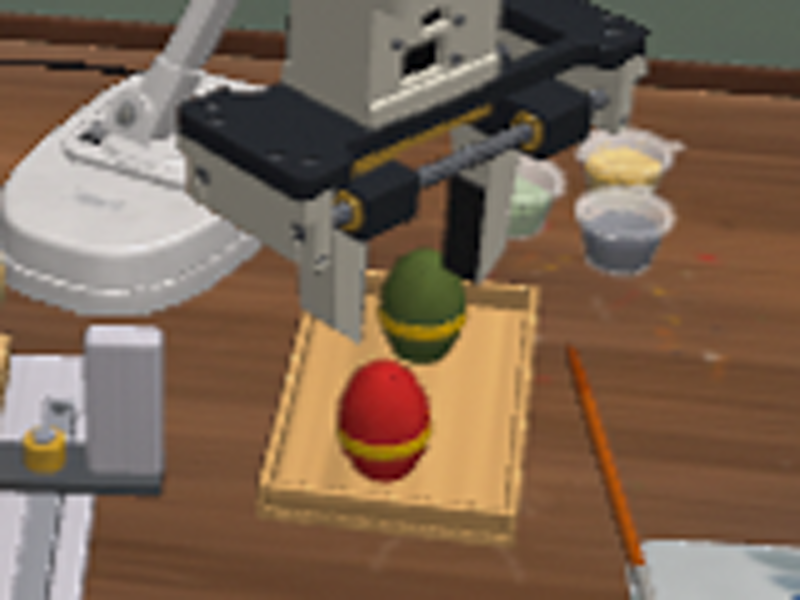

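Request:
play_rows(
  moves=[
    [[0.01,0.0004,-0.001,0,0.4],[0.01,0.0004,-0.001,0,0.4],[0.01,0.0004,-0.001,0,0.4],[0.01,0.0004,-0.001,0,0.4],[0.01,0.0004,-0.001,0,0.4],[0.01,0.0004,-0.001,0,0.4],[0.008,0.0003,-0.001,0,0.4],[0.004,0,0,0,0.4],[0,0,0,0,0.4],[0,0,0,0,0.4]],
  ],
)

```text
time: 6.1
tool_pos: [0.4397, -0.0335, 0.0195]
tool_rot: [-2.311, 1.559, 0.12]
contact_force: [-0.3, 1.1, 0.5]
opening: 0.0638
```

Run:
```python
from h import *
s,M=st([.4376,-.0327,.0205])
```

```text
t 6.1 pos [ 0.4397 -0.0335  0.0195] F [-0.3136  1.1444  0.519 ] open 0.0638
axes x [ 0.0115  0.0014 -0.9999] y [-0.6529 -0.7574 -0.0086] z [-0.7574  0.6529 -0.0078] jaw deg -130.75985037908796 q [-0.2534  0.4929  2.0034  0.0071  0.6344  2.0231]
tool shift to target [-0.001   0.0008  0.0022]
```

Request:
play_rows(
  moves=[
    [[-0.001,0.0004,0.002,0,0.4],[0,0,0,0,0],[0,0,0,0,-0.3],[0,0,0,0,-0.3],[0,0,0,0,-0.3],[0,0,0,0,-0.3],[0,0,0,0,-0.3],[-0.004,0,0,0,-0.3],[-0.01,0,0,0,-0.3],[-0.02,0,0,0,-0.3]],
  ],
  grip_force=15,
)

```text
time: 7.1
tool_pos: [0.4364, -0.0322, 0.0557]
tool_rot: [-2.213, 1.561, 0.217]
contact_force: [0.9, -0.2, 0.5]
opening: 0.0398
```

Run:
```python
from h import *
s,M=st([.44,-.03,.14])
for n in("side",):
    im=robot.read_camera(n);cv2.imwrite(f"pics/{n}2.png",im[:,:,::-1])
p=s['tool_pos']
u=proj("side",p)[0];x,y=int(u[0]),int(u[1])
crop("pics/side2.png","pics/s2c.png",x-80,y-60,x+80,y+60,5)
```

```text
t 7.1 pos [ 0.4364 -0.0322  0.0557] F [ 0.8785 -0.1886  0.4864] open 0.0398
axes x [ 0.0091  0.002  -1.    ] y [-0.6528 -0.7575 -0.0075] z [-0.7575  0.6528 -0.0056] jaw deg -130.75319417856954 q [-0.2522  0.4192  1.9814  0.0063  0.7326  2.0252]
tool shift to target [-0.0842 -0.0046 -0.0018]
```

View pics/s2c.png

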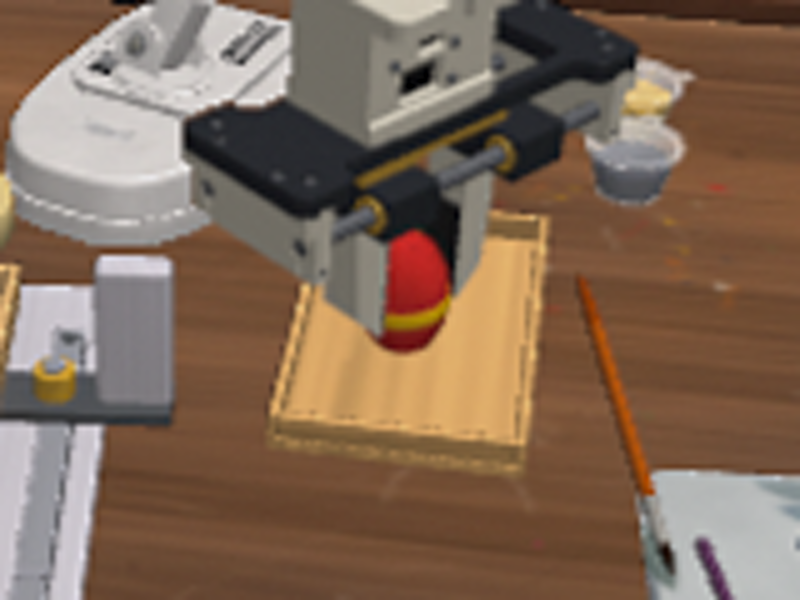

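Request:
play_rows(
  moves=[
    [[-0.03,0,0,0,-0.3],[-0.03,0,0,0,-0.3],[-0.03,-0.01,-0.0045,0,-0.3],[0,-0.02,-0.009,0,-0.3],[0,-0.025,-0.0115,0,-0.3],[0,-0.025,-0.0115,0,-0.3],[0,-0.025,-0.0115,0,-0.3],[0,-0.025,-0.0115,0,-0.3],[0,-0.02,-0.009,0,-0.3],[0,-0.015,-0.0075,0,-0.3]],
  ],
)

```text
time: 8.15
tool_pos: [0.6069, 0.0451, 0.1637]
tool_rot: [-2.467, 1.547, -0.038]
contact_force: [0.4, -1.0, -1.6]
opening: 0.0395
```

Run:
```python
from h import *
s,M=st([.636,.0603,.08])
```

```text
t 8.15 pos [0.6069 0.0451 0.1637] F [ 0.3514 -0.9796 -1.6239] open 0.0395
axes x [ 0.0233 -0.0009 -0.9997] y [-0.6542 -0.7562 -0.0146] z [-0.756   0.6543 -0.0182] jaw deg -130.86230470507002 q [-0.0519  0.5334  1.3968  0.0003  1.188   2.2321]
tool shift to target [ 0.0844 -0.0293 -0.0105]
```

Request:
play_rows(
  moves=[
    [[0.008,-0.0075,-0.0025,0,-0.3],[0.009,-0.0075,-0.0025,0,-0.3],[0.01,-0.0075,-0.0025,0,-0.3],[0.01,-0.0065,-0.0025,0,-0.3],[0.01,0,0,0,-0.3],[0.01,0,0,0,-0.3],[0.01,0,0,0,-0.3],[0.007,0,0,0,-0.3],[0,0,0,0,-0.3],[0,0,0,0,-0.3]],
  ],
)

```text
time: 9.15
tool_pos: [0.6347, 0.0609, 0.0824]
tool_rot: [-2.492, 1.552, -0.064]
contact_force: [0.7, -0.4, -1.1]
opening: 0.0393
```

Run:
```python
from h import *
s,M=st([.636,.0603,.0535])
for n in("side","top"):
    im=robot.read_camera(n);cv2.imwrite(f"pics/{n}3.png",im[:,:,::-1])
p=s['tool_pos']
u=proj("side",p)[0];x,y=int(u[0]),int(u[1])
crop("pics/side3.png","pics/s3c.png",x-80,y-60,x+80,y+60,5)
```

```text
t 9.15 pos [0.6347 0.0609 0.0824] F [ 0.6941 -0.3853 -1.1111] open 0.0393
axes x [ 0.0185 -0.0012 -0.9998] y [-0.6544 -0.756  -0.0112] z [-0.7559  0.6545 -0.0148] jaw deg -130.8786866910688 q [-0.024   0.6691  1.3911 -0.0009  1.0629  2.2607]
tool shift to target [ 0.029 -0.    -0.001]
```

View pics/s3c.png

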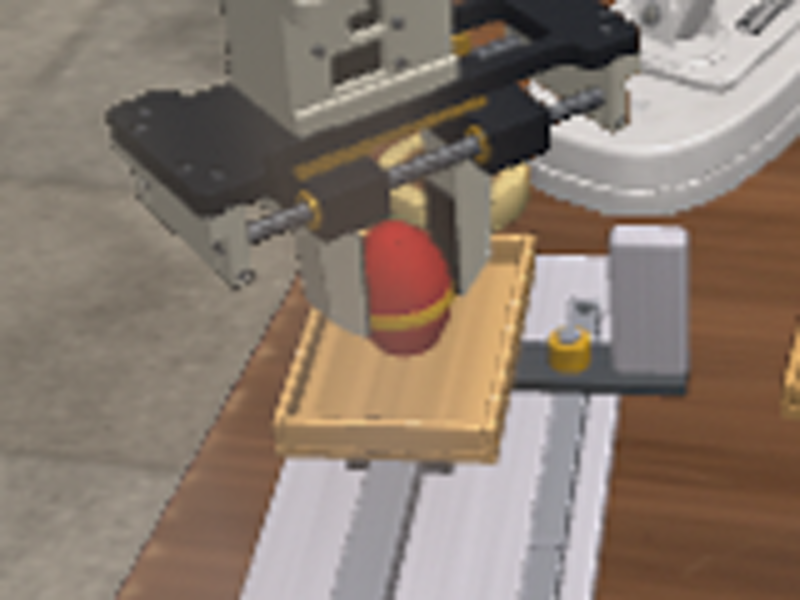

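Request:
play_rows(
  moves=[
    [[0.007,0,0,0,-0.3],[0.007,0,0,0,-0.3],[0.006,0,0,0,-0.3],[0.004,0,0,0,-0.3],[0.003,0,0,0,-0.3],[0.002,0,0,0,-0.3],[0.001,0,0,0,-0.3],[0.001,0,0,0,-0.3],[0,0,0,0,-0.3],[0,0,0,0,-0.3]],
  ],
)

```text
time: 10.25
tool_pos: [0.6369, 0.0607, 0.0543]
tool_rot: [-2.509, 1.546, -0.081]
contact_force: [0.5, -0.1, 0.3]
opening: 0.039
```

Run:
```python
from h import *
s,M=st([.636,.0603,.0520])
for n in("side",):
    im=robot.read_camera(n);cv2.imwrite(f"pics/{n}4.png",im[:,:,::-1])
p=s['tool_pos']
u=proj("side",p)[0];x,y=int(u[0]),int(u[1])
crop("pics/side4.png","pics/s4c.png",x-60,y-45,x+60,y+45,6)
```

```text
t 10.25 pos [0.6369 0.0607 0.0543] F [ 0.5353 -0.1465  0.2656] open 0.039
axes x [ 0.0242 -0.002  -0.9997] y [-0.654  -0.7563 -0.0144] z [-0.7561  0.6542 -0.0196] jaw deg -130.85254288071496 q [-0.024   0.7029  1.4137 -0.0016  1.0008  2.2608]
tool shift to target [0.0023 0.0009 0.0005]
```

View pics/s4c.png

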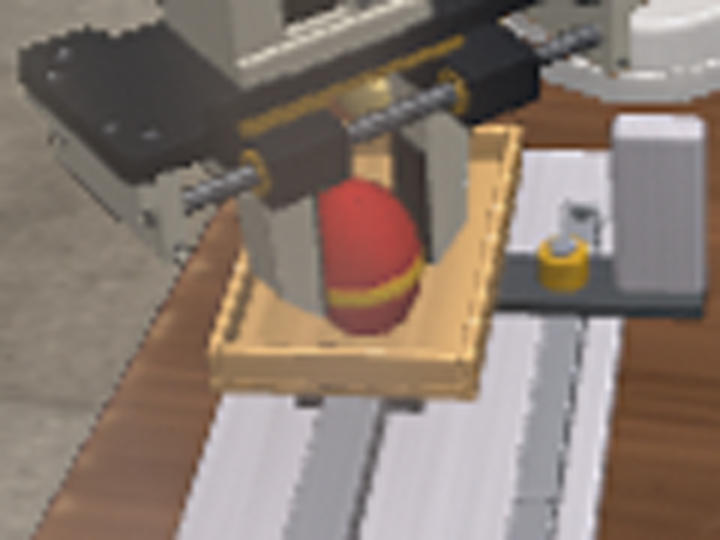

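Request:
play_rows(
  moves=[
    [[0.001,0,0,0,-0.3],[0.001,0,0,0,-0.3],[0.001,0,0,0,-0.3],[0,0,0,0,-0.3],[0,0,0,0,-0.3],[0,0,0,0,-0.3],[0,0,0,0,-0.3],[0,0,0,0,-0.3],[0,0,0,0,-0.3],[0,0,0,0,-0.3]],
  ],
)

```text
time: 11.3
tool_pos: [0.6376, 0.0604, 0.0539]
tool_rot: [-2.529, 1.545, -0.1]
contact_force: [-0.8, 0.1, 1.8]
opening: 0.0397
```

Run:
```python
from h import *
s,M=st([.636,.0603,.0520])
```

```text
t 11.3 pos [0.6376 0.0604 0.0539] F [-0.7708  0.0937  1.8238] open 0.0397
axes x [ 0.0259 -0.0026 -0.9997] y [-0.6539 -0.7565 -0.015 ] z [-0.7562  0.654  -0.0213] jaw deg -130.83995901284183 q [-0.0242  0.7037  1.4136 -0.0024  0.9984  2.2608]
tool shift to target [0.0019 0.0011 0.0012]
```

Request:
play_rows(
  moves=[
    [[0.0005,0,0,0,-0.3],[0,0,0,0,-0.1],[0,0,0,0,-0.05],[0,0,0,0,0.05],[0,0,0,0,0.12],[0,0,0,0,0.12],[0,0,0,0,0.12],[-0.005,0,0,0,0.12],[-0.01,0,0,0,0.12],[-0.02,0,0,0,0.12]],
  ],
)

```text
time: 12.3
tool_pos: [0.6348, 0.0605, 0.0866]
tool_rot: [-2.55, 1.551, -0.121]
contact_force: [-0.0, -0.0, 0.3]
opening: 0.0514
```

Run:
```python
from h import *
s,M=st([.427,-.126,.13])
for n in("side",):
    im=robot.read_camera(n);cv2.imwrite(f"pics/{n}5.png",im[:,:,::-1])
p=s['tool_pos']
u=proj("side",p)[0];x,y=int(u[0]),int(u[1])
crop("pics/side5.png","pics/s5c.png",x-60,y-45,x+60,y+45,6)
```

```text
t 12.3 pos [0.6348 0.0605 0.0866] F [-0.0008 -0.0447  0.3188] open 0.0514
axes x [ 0.0196 -0.0024 -0.9998] y [-0.654  -0.7564 -0.011 ] z [-0.7562  0.6541 -0.0164] jaw deg -130.84922962719153 q [-0.0241  0.664   1.3879 -0.0022  1.07    2.2608]
tool shift to target [-0.047   0.2765  0.0344]
```

View pics/s5c.png

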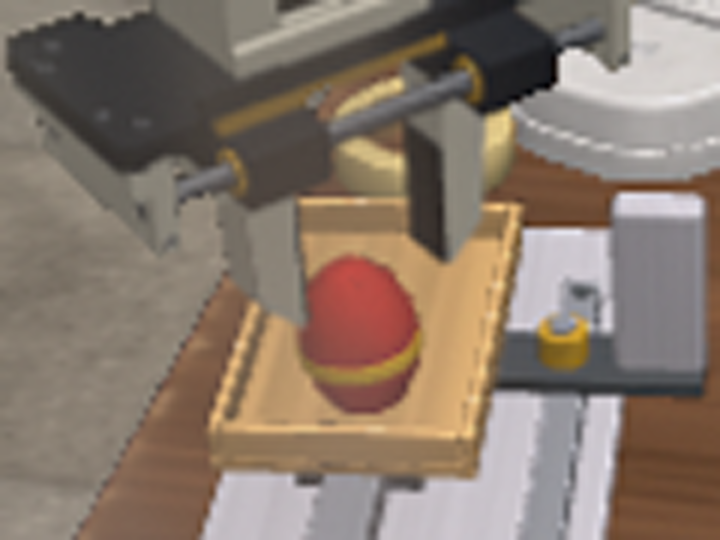

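Request:
play_rows(
  moves=[
    [[-0.025,0,0,0,0.4],[-0.025,0.005,0,0,0.4],[0,0.03,0.004,0,0.4],[0,0.04,0.005,0,0.4],[0,0.04,0.005,0,0.4],[0,0.04,0.005,0,0.4],[0,0.04,0.005,0,0.4],[0,0.03,0.004,0,0.4],[0,0.025,0.004,0,0.4],[0,0.015,0.002,0,0.4]],
  ],
)

```text
time: 13.35
tool_pos: [0.4348, -0.1225, 0.144]
tool_rot: [-2.572, 1.524, -0.139]
contact_force: [0.4, -0.6, -0.0]
opening: 0.0646
```

Run:
```python
from h import *
s,M=st([.4272,-.126,.0205])
for n in("side","top"):
    im=robot.read_camera(n);cv2.imwrite(f"pics/{n}6.png",im[:,:,::-1])
crop("pics/side6.png","pics/s6c.png",190,170,380,310,4)
```

```text
t 13.35 pos [ 0.4348 -0.1225  0.144 ] F [ 0.4474 -0.6207 -0.0429] open 0.0646
axes x [ 0.0464 -0.0065 -0.9989] y [-0.6499 -0.7596 -0.0253] z [-0.7586  0.6504 -0.0394] jaw deg -130.55288687316983 q [-0.4549  0.2783  1.8759  0.018   0.9429  1.8139]
tool shift to target [0.123  0.0107 0.0084]
```

View pics/s6c.png

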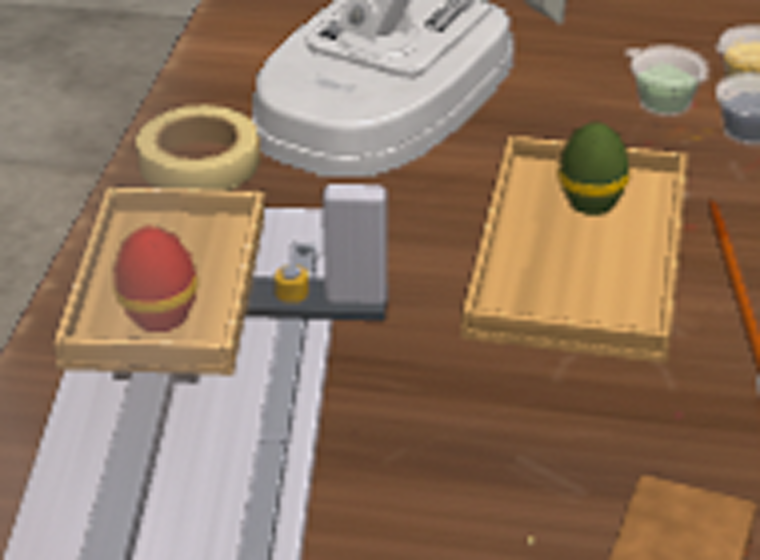

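Run:
```python
from h import *
s,M=st([.4272,-.126,.0205])
a,b=proj("side",[[.636,.06,.037],[.636,.06,.091]]);print(a,b,(b-a), "crop",(a-[190,170])*4,(b-[190,170])*4)
a,b=proj("side",[[.427,-.126,.005],[.427,-.126,.059]]);print("green",a,b,(b-a),(a-[190,170])*4,(b-[190,170])*4)
crop("pics/top6.png","pics/t6c.png",190,120,360,290,3.5)
```

```text
t 13.45 pos [ 0.4351 -0.1225  0.144 ] F [-0.6421  0.9212 -0.1773] open 0.0638
axes x [ 0.0463 -0.0065 -0.9989] y [-0.6509 -0.7588 -0.0252] z [-0.7578  0.6513 -0.0394] jaw deg -130.62418535263143 q [-0.4546  0.2788  1.875   0.0179  0.9433  1.8155]
tool shift to target [0.123  0.0109 0.0086]
[231.0325 249.1156] [228.8902 227.7329] [ -2.1423 -21.3827] crop [164.1299 316.4623] [155.5607 230.9314]
green [338.5021 220.6672] [339.9997 201.4485] [  1.4976 -19.2188] [594.0084 202.6689] [599.9988 125.7938]
```

View pics/t6c.png

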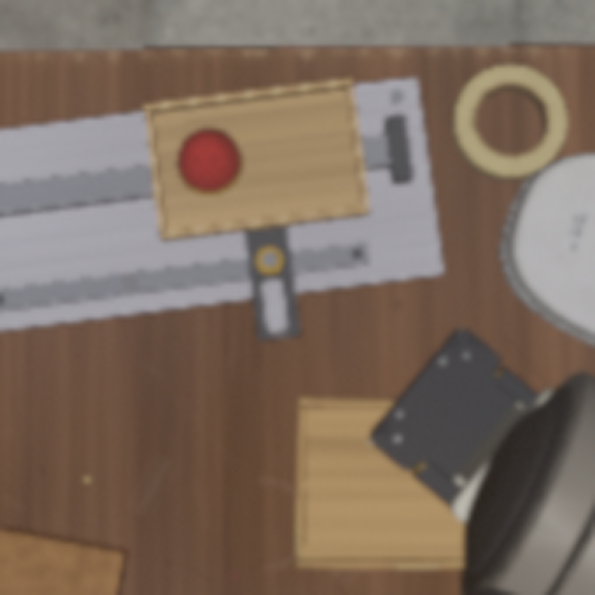

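Request:
play_rows(
  moves=[
    [[0.01,0.0018,0.0015,0,0.4],[0.015,0.0018,0.0015,0,0.4],[0.015,0.0018,0.0015,0,0.4],[0.015,0.0018,0.0015,0,0.4],[0.015,0.0018,0.0015,0,0.4],[0.015,0.0018,0.001,0,0.4],[0.01,0,0,0,0.4],[0.005,0,0,0,0.4],[0,0,0,0,0.4],[0,0,0,0,0.4]],
  ],
)

```text
time: 14.45
tool_pos: [0.4324, -0.1215, 0.037]
tool_rot: [-2.579, 1.518, -0.14]
contact_force: [-0.4, 0.1, 0.4]
opening: 0.0643
```

Run:
```python
from h import *
s,M=st([.4272,-.126,.0205])
```

```text
t 14.45 pos [ 0.4324 -0.1215  0.037 ] F [-0.4339  0.085   0.3826] open 0.0643
axes x [ 0.0521 -0.0073 -0.9986] y [-0.6452 -0.7635 -0.0281] z [-0.7623  0.6457 -0.0445] jaw deg -130.1971670561622 q [-0.4566  0.453   2.0035  0.0276  0.6352  1.7945]
tool shift to target [0.0163 0.0073 0.0018]
```

Request:
play_rows(
  moves=[
    [[0.001,0.004,0.001,0,0.4],[0.001,0.004,0.001,0,0.4],[0.004,0,0,0,0.4],[0.004,0,0,0,0.4],[0.003,0,0,0,0.4],[0.002,0,0,0,0.4],[0.001,0,0,0,0.4],[0,0,0,0,0.4],[0,0,0,0,0.4],[0,0,0,0,0.4]],
  ],
)

```text
time: 15.45
tool_pos: [0.4272, -0.1273, 0.0207]
tool_rot: [-2.599, 1.515, -0.16]
contact_force: [-0.2, -0.6, -0.1]
opening: 0.064
```

Run:
```python
from h import *
s,M=st([.4272,-.126,.0205])
```

```text
t 15.45 pos [ 0.4272 -0.1273  0.0207] F [-0.1647 -0.6279 -0.1409] open 0.064
axes x [ 0.0552 -0.0089 -0.9984] y [-0.6451 -0.7636 -0.0289] z [-0.7621  0.6457 -0.0479] jaw deg -130.19285583244746 q [-0.4745  0.4806  2.0275  0.0316  0.5805  1.7726]
tool shift to target [ 0.0002 -0.001   0.0009]
```

Request:
play_rows(
  moves=[
    [[0,-0.0005,0.001,0,0.2],[0,0,0,0,0],[0,0,0,0,-0.3],[0,0,0,0,-0.3],[0,0,0,0,-0.3],[0,0,0,0,-0.3],[0,0,0,0,-0.3],[-0.005,0,0,0,-0.3],[-0.015,0,0,0,-0.3],[-0.025,0,0,0,-0.3]],
  ],
  grip_force=20,
)

```text
time: 16.45
tool_pos: [0.4223, -0.1248, 0.0649]
tool_rot: [-2.558, 1.521, -0.119]
contact_force: [-0.2, -1.4, -1.8]
opening: 0.0391
```

Run:
```python
from h import *
s,M=st([.6426,.0037,.16])
```

```text
t 16.45 pos [ 0.4223 -0.1248  0.0649] F [-0.2462 -1.4445 -1.8402] open 0.0391
axes x [ 0.0493 -0.0059 -0.9988] y [-0.6452 -0.7635 -0.0274] z [-0.7624  0.6458 -0.0414] jaw deg -130.19897151477198 q [-0.4744  0.3892  1.999   0.0266  0.7071  1.7787]
tool shift to target [-0.0849 -0.2429 -0.0889]
```

Request:
play_rows(
  moves=[
    [[-0.03,0,0,0,-0.3],[-0.03,0,0,0,-0.3],[-0.025,-0.01,-0.004,0,-0.3],[0,-0.02,-0.0075,0,-0.3],[0,-0.025,-0.009,0,-0.3],[0,-0.025,-0.009,0,-0.3],[0,-0.025,-0.009,0,-0.3],[0,-0.025,-0.009,0,-0.3],[0,-0.025,-0.009,0,-0.3],[0,-0.02,-0.008,0,-0.3]],
  ],
)

```text
time: 17.45
tool_pos: [0.5835, -0.0302, 0.1688]
tool_rot: [-2.604, 1.515, -0.168]
contact_force: [0.1, -0.4, -0.8]
opening: 0.0388
```

Run:
```python
from h import *
s,M=st([.6426,.0047,.09])
```

```text
t 17.45 pos [ 0.5835 -0.0302  0.1688] F [ 0.0638 -0.443  -0.8331] open 0.0388
axes x [ 0.0547 -0.0093 -0.9985] y [-0.6482 -0.7609 -0.0284] z [-0.7595  0.6488 -0.0477] jaw deg -130.42669274866446 q [-0.1832  0.4687  1.4947  0.0009  1.1227  2.0935]
tool shift to target [ 0.0815 -0.0626 -0.0185]
```

Request:
play_rows(
  moves=[
    [[0.003,-0.0125,-0.0037,0,-0.3],[0.003,-0.0125,-0.0037,0,-0.3],[0.003,-0.0125,-0.0037,0,-0.3],[0.004,-0.0125,-0.0037,0,-0.3],[0.008,-0.01,-0.0037,0,-0.3],[0.015,0,0,0,-0.3],[0.015,0,0,0,-0.3],[0.015,0,0,0,-0.3],[0.008,0,0,0,-0.3],[0,0,0,0,-0.3]],
  ],
)

```text
time: 18.45
tool_pos: [0.6437, 0.0067, 0.0944]
tool_rot: [-2.607, 1.517, -0.169]
contact_force: [0.3, -0.8, -0.8]
opening: 0.039
```

Run:
```python
from h import *
s,M=st([.6426,.0047,.0545])
for n in("side",):
    im=robot.read_camera(n);cv2.imwrite(f"pics/{n}7.png",im[:,:,::-1])
crop("pics/side7.png","pics/s7c.png",180,150,340,270,5)
```

```text
t 18.45 pos [0.6437 0.0067 0.0944] F [ 0.34   -0.7672 -0.7715] open 0.039
axes x [ 0.0527 -0.009  -0.9986] y [-0.6462 -0.7627 -0.0272] z [-0.7614  0.6467 -0.046 ] jaw deg -130.27059945490606 q [-0.1069  0.6482  1.3958 -0.0038  1.0442  2.1692]
tool shift to target [0.0398 0.0033 0.0014]
```

View pics/s7c.png

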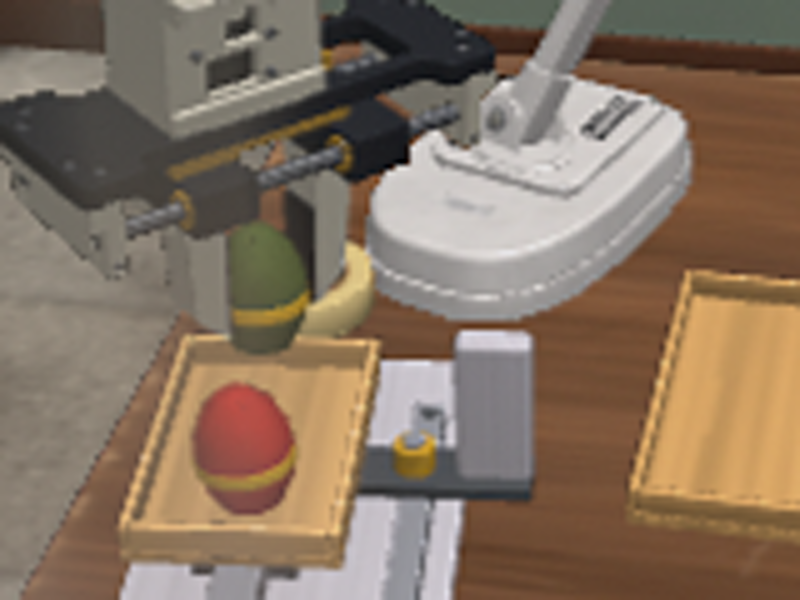

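Request:
play_rows(
  moves=[
    [[0.004,0.0015,0.0007,0,-0.3],[0.007,0.0015,0.0007,0,-0.3],[0.007,0,0,0,-0.3],[0.007,0,0,0,-0.3],[0.006,0,0,0,-0.3],[0.004,0,0,0,-0.3],[0.002,0,0,0,-0.3],[0.001,0,0,0,-0.3],[0.001,0,0,0,-0.3],[0,0,0,0,-0.3]],
  ],
)

```text
time: 19.5
tool_pos: [0.6442, 0.0045, 0.0549]
tool_rot: [-2.603, 1.513, -0.165]
contact_force: [-0.0, -0.1, 0.1]
opening: 0.0389
```

Run:
```python
from h import *
s,M=st([.6426,.0047,.0525])
```

```text
t 19.5 pos [0.6442 0.0045 0.0549] F [-0.0054 -0.092   0.1382] open 0.0389
axes x [ 0.0572 -0.0095 -0.9983] y [-0.6462 -0.7626 -0.0297] z [-0.7611  0.6468 -0.0498] jaw deg -130.27430915006954 q [-0.1103  0.6932  1.4334 -0.0039  0.957   2.1663]
tool shift to target [0.0023 0.001  0.0015]
```

Request:
play_rows(
  moves=[
    [[0.001,0,0,0,-0.3],[0.001,0,0,0,-0.3],[0.001,0,0,0,-0.3],[0.0005,0,0,0,-0.3],[0,0,0,0,-0.3],[0,0,0,0,-0.3],[0,0,0,0,-0.3],[0,0,0,0,-0.3],[0,0,0,0,-0.3],[0,0,0,0,-0.3]],
  ],
)

```text
time: 20.5
tool_pos: [0.6453, 0.0043, 0.053]
tool_rot: [-2.604, 1.51, -0.166]
contact_force: [-0.5, -0.3, 1.1]
opening: 0.0388
```

Run:
```python
from h import *
s,M=st([.6426,.0047,.0525])
```

```text
t 20.5 pos [0.6453 0.0043 0.053 ] F [-0.5315 -0.3161  1.076 ] open 0.0388
axes x [ 0.06   -0.0101 -0.9981] y [-0.6461 -0.7626 -0.0311] z [-0.7609  0.6468 -0.0522] jaw deg -130.270746205675 q [-0.1104  0.696   1.4344 -0.0042  0.9504  2.1664]
tool shift to target [0.0003 0.0014 0.0024]
```

Request:
play_rows(
  moves=[
    [[0.001,0,0.001,0,-0.3],[0.001,0,0.001,0,-0.3],[0.0005,0,0,0,-0.3],[0,0,0,0,-0.3],[0,0,0,0,-0.3],[0,0,0,0,-0.3],[0,0,0,0,-0.3],[0,0,0,0,-0.3],[0,0,0,0,-0.3],[0,0,0,0,-0.3]],
  ],
)

```text
time: 21.5
tool_pos: [0.6454, 0.0043, 0.0529]
tool_rot: [-2.627, 1.505, -0.189]
contact_force: [-1.0, 0.3, 2.4]
opening: 0.0387
```

Run:
```python
from h import *
s,M=st([.6426,.0047,.0525])
for n in("side",):
    im=robot.read_camera(n);cv2.imwrite(f"pics/{n}8.png",im[:,:,::-1])
crop("pics/side8.png","pics/s8c.png",190,170,320,270,6)
st()
```

```text
t 21.5 pos [0.6454 0.0043 0.0529] F [-1.0396  0.307   2.4149] open 0.0387
axes x [ 0.0644 -0.0123 -0.9978] y [-0.6458 -0.7629 -0.0323] z [-0.7608  0.6464 -0.0571] jaw deg -130.24802871545052 q [-0.1094  0.6942  1.4387 -0.0065  0.9433  2.1684]
tool shift to target [0.0002 0.0015 0.0024]
t 21.55 pos [0.6454 0.0043 0.0529] F [-0.8491 -0.0055  2.3829] open 0.039
axes x [ 0.0645 -0.0123 -0.9978] y [-0.6457 -0.7629 -0.0323] z [-0.7608  0.6464 -0.0571] jaw deg -130.24688805489478 q [-0.1094  0.6942  1.4387 -0.0065  0.9433  2.1684]
```

View pics/s8c.png

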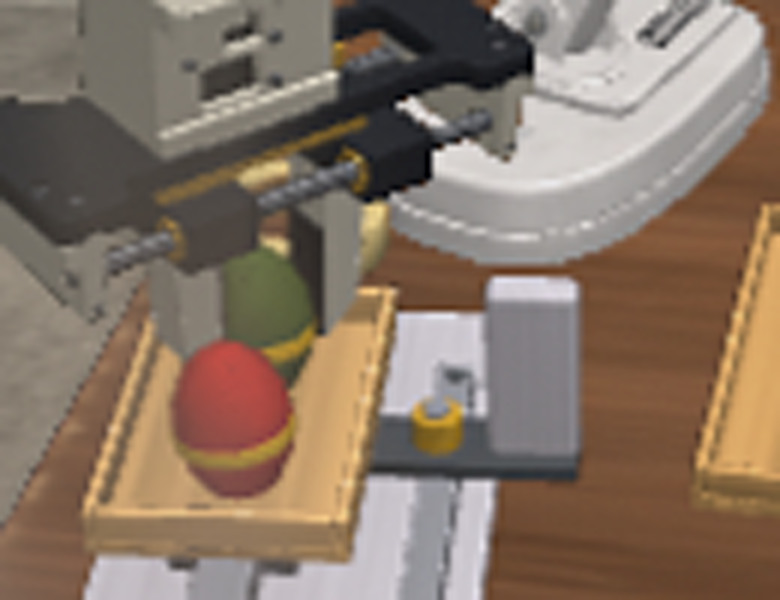

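Request:
play_rows(
  moves=[
    [[0.0005,0,0,0,-0.3],[0.0005,0,0,0,-0.3],[0.0005,0,0,0,-0.3],[0,0,0,0,-0.3],[0,0,0,0,-0.3],[0,0,0,0,-0.3],[0,0,0,0,-0.3],[0,0,0,0,-0.3],[0,0,0,0,-0.3],[0,0,0,0,-0.3]],
  ],
  grip_force=4,
)

```text
time: 22.55
tool_pos: [0.6463, 0.0046, 0.052]
tool_rot: [-2.617, 1.503, -0.178]
contact_force: [-0.0, 0.7, 3.4]
opening: 0.0393
```

Run:
```python
from h import *
s,M=st([.6426,.0047,.0525])
for n in("side",):
    im=robot.read_camera(n);cv2.imwrite(f"pics/{n}9.png",im[:,:,::-1])
crop("pics/side9.png","pics/s9c.png",190,170,320,270,6)
```

```text
t 22.55 pos [0.6463 0.0046 0.052 ] F [-0.0117  0.6658  3.4082] open 0.0393
axes x [ 0.0665 -0.012  -0.9977] y [-0.6456 -0.7629 -0.0339] z [-0.7608  0.6464 -0.0585] jaw deg -130.24061040213638 q [-0.109   0.6957  1.4387 -0.0058  0.9398  2.1684]
tool shift to target [-0.0007  0.0023  0.0028]
```

View pics/s9c.png

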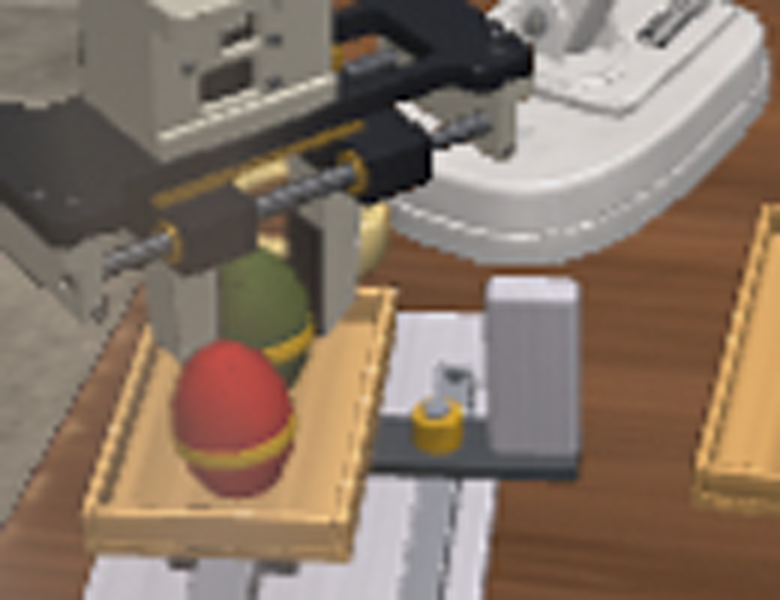

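Request:
play_rows(
  moves=[
    [[0,0,0,0,-0.14],[0,0,0,0,-0.13],[0,0,0,0,-0.12],[0,0,0,0,-0.1],[0,0,0,0,-0.08],[0,0,0,0,-0.05],[0,0,0,0,0],[0,0,0,0,0.05],[0,0,0,0,0.1],[0,0,0,0,0.12]],
  ],
)

```text
time: 23.6
tool_pos: [0.6451, 0.0047, 0.0499]
tool_rot: [-2.621, 1.507, -0.183]
contact_force: [0.3, 0.7, -0.1]
opening: 0.0514
```

Run:
```python
from h import *
s,M=st([.6426,.0047,.0525])
for n in("side",):
    im=robot.read_camera(n);cv2.imwrite(f"pics/{n}10.png",im[:,:,::-1])
crop("pics/side10.png","pics/s10c.png",190,170,320,270,6)
```

```text
t 23.6 pos [0.6451 0.0047 0.0499] F [ 0.3362  0.6654 -0.0674] open 0.0514
axes x [ 0.063  -0.0116 -0.9979] y [-0.6459 -0.7628 -0.0319] z [-0.7608  0.6465 -0.0556] jaw deg -130.2551184332952 q [-0.1091  0.6982  1.4403 -0.0058  0.9391  2.1684]
tool shift to target [-0.0028  0.0015  0.0018]
```

View pics/s10c.png

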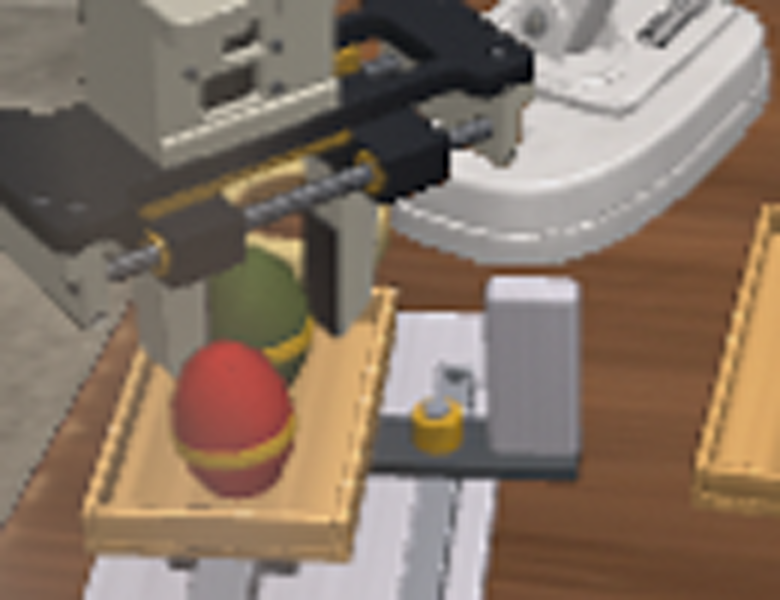

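Request:
play_rows(
  moves=[
    [[-0.002,0,0,0,0.14],[-0.004,0,0,0,0.16],[-0.006,0,0,0,0.16],[-0.01,0,0,0,0.16],[-0.015,0,0,0,0.16],[-0.02,0,0,0,0.16],[-0.025,0,0,0,0.16],[-0.025,0,0,0,0.16],[-0.02,0,0,0,0.16],[0,0,0,0,0.16]],
  ],
)

```text
time: 24.65
tool_pos: [0.637, 0.0063, 0.1876]
tool_rot: [-2.616, 1.503, -0.178]
contact_force: [0.3, 0.1, -0.1]
opening: 0.0534
```

Run:
```python
from h import *
s,M=st()
for n in("side","top"):
    im=robot.read_camera(n);cv2.imwrite(f"pics/{n}11.png",im[:,:,::-1])
crop("pics/side11.png","pics/s11c.png",190,170,320,270,6)
for P in ([.636,.06],[.643,.0047]): print((proj("side",[[*P,.037],[*P,.091]])-[190,170])*6)
```

```text
t 24.65 pos [0.637  0.0063 0.1876] F [ 0.3308  0.1427 -0.1238] open 0.0534
axes x [ 0.067  -0.0121 -0.9977] y [-0.6456 -0.7629 -0.0342] z [-0.7607  0.6464 -0.0589] jaw deg -130.2405566035398 q [-0.108   0.5397  1.3184 -0.0051  1.2155  2.1677]
[[246.1949 474.6934]
 [233.341  346.3971]]
[[270.0705 378.3157]
 [258.6995 253.3896]]
```

View pics/s11c.png

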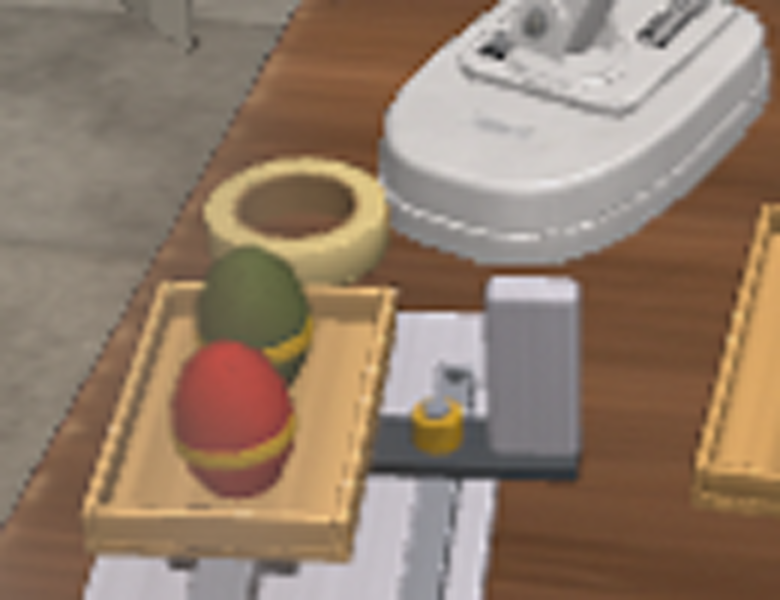

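View top.

Run:
```python
from h import *
crop("pics/top11.png","pics/t11c.png",180,120,350,270,4.5)
```

```text
(no output)
```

View pics/t11c.png

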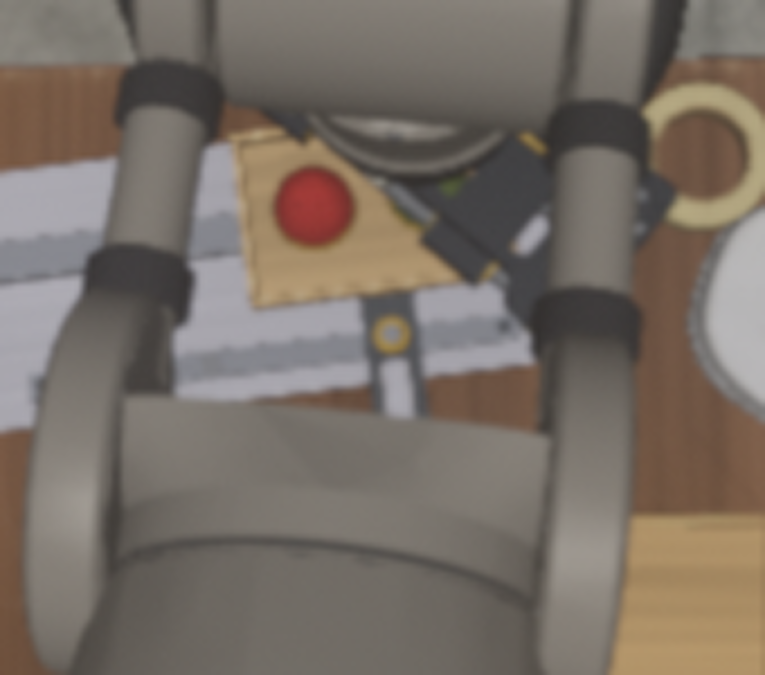

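Request:
play_rows(
  moves=[
    [[0,0.01,0.016,0,0.1],[0,0.011,0.017,0,0.1],[0,0.0105,0.0165,0,0.1],[0,0.0105,0.0165,0,0.1],[0,0.0095,0.0155,-7,0.1],[0,0,0,-8,0.1],[0,0,0,-8,0.1],[0,0,0,-8,0.1],[0,0,0,-8,0.1],[0,0,0,-8,0.1]],
  ],
)

```text
time: 25.75
tool_pos: [0.527, 0.021, 0.1617]
tool_rot: [2.739, 1.537, -0.256]
contact_force: [-0.0, -0.2, 0.7]
opening: 0.0505
```

Run:
```python
from h import *
s,M=st([.5405,.02,.115])
im=robot.read_camera("side");cv2.imwrite("pics/side12.png",im[:,:,::-1])
crop("pics/side12.png","pics/s12c.png",190,140,350,290,5)
```

```text
t 25.75 pos [0.527  0.021  0.1617] F [-0.0337 -0.1933  0.6992] open 0.0505
axes x [ 0.0323 -0.0084 -0.9994] y [ 0.1461 -0.9892  0.0131] z [-0.9887 -0.1465 -0.0307] jaw deg -81.59622046024697 q [-0.1025  0.3909  1.6436 -0.0058  1.0742  1.3241]
tool shift to target [ 0.0471  0.0023 -0.0118]
```

View pics/s12c.png

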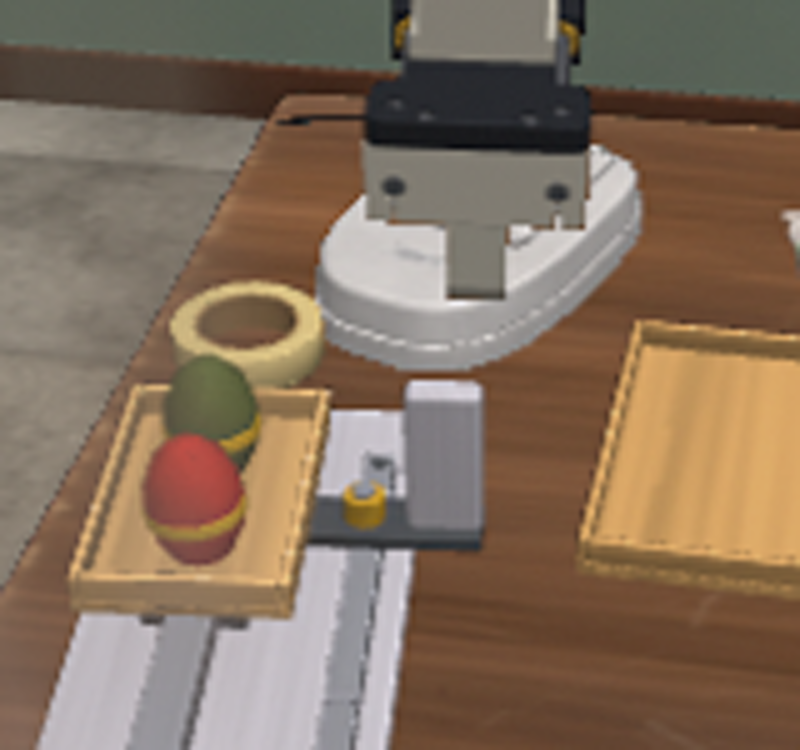

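Request:
play_rows(
  moves=[
    [[0.008,0.0008,-0.004,1.7,0],[0.01,0.0008,-0.004,0,0],[0.01,0.0007,-0.004,0,0],[0.01,0,0,0,0],[0.008,0,0,0,0],[0,0,0,0,0],[0,0,0,0,0],[0,0,0,0,0],[0,0,0,0,0],[0,0,0,0,0]],
  ],
)

```text
time: 26.8
tool_pos: [0.5397, 0.0199, 0.1083]
tool_rot: [2.736, 1.544, -0.296]
contact_force: [0.2, 0.6, -0.6]
opening: 0.0457
```

Run:
```python
from h import *
s,M=st([.5405,.02,.07])
im=robot.read_camera("side");cv2.imwrite("pics/side13.png",im[:,:,::-1])
crop("pics/side13.png","pics/s13c.png",200,140,330,270,5)
```

```text
t 26.8 pos [0.5397 0.0199 0.1083] F [ 0.1665  0.5786 -0.6041] open 0.0457
axes x [ 0.0255 -0.0078 -0.9996] y [ 0.1094 -0.9939  0.0105] z [-0.9937 -0.1097 -0.0245] jaw deg -83.71655235570813 q [-0.102   0.4795  1.6672 -0.0062  0.9687  1.3625]
tool shift to target [ 0.0383 -0.0004  0.0002]
```

View pics/s13c.png

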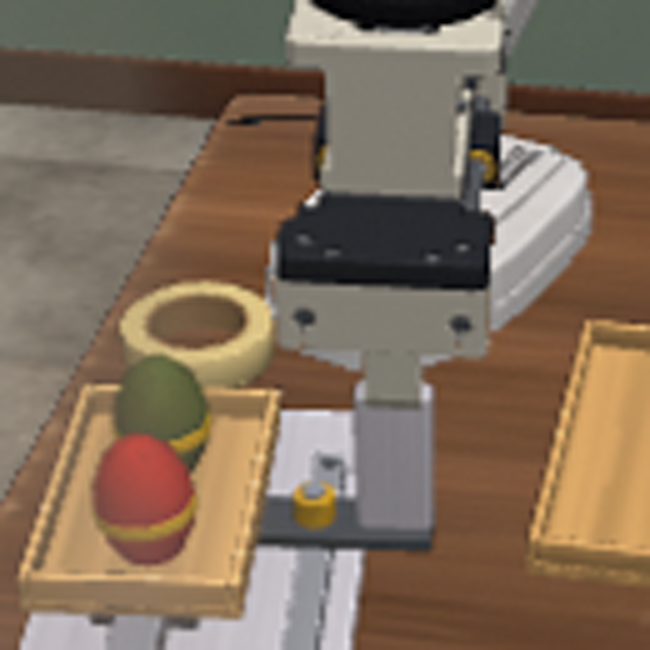

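Request:
play_rows(
  moves=[
    [[0.005,0,0,0,0],[0.006,0,0,0,0],[0.007,0,0,0,0],[0.007,0,0,0,0],[0.006,0,0,0,0],[0.004,0,0,0,0],[0.002,0,0,0,0],[0,0,0,0,0],[0,0,0,0,0],[0,0,0,0,0]],
  ],
)

```text
time: 27.85
tool_pos: [0.5407, 0.0196, 0.0678]
tool_rot: [2.734, 1.544, -0.298]
contact_force: [-0.2, 0.7, 0.6]
opening: 0.046
```

Run:
```python
from h import *
s,M=st([.5405,.02,.07])
im=robot.read_camera("top");cv2.imwrite("pics/top14.png",im[:,:,::-1])
im=robot.read_camera("side");cv2.imwrite("pics/side14.png",im[:,:,::-1])
crop("pics/top14.png","pics/t14c.png",200,120,330,250,5)
crop("pics/side14.png","pics/s14c.png",190,160,320,300,5)
```

```text
t 27.85 pos [0.5407 0.0196 0.0678] F [-0.2007  0.7367  0.5991] open 0.046
axes x [ 0.0253 -0.0078 -0.9997] y [ 0.1094 -0.9939  0.0105] z [-0.9937 -0.1096 -0.0243] jaw deg -83.7217925615286 q [-0.1024  0.5368  1.7037 -0.0067  0.8752  1.3629]
tool shift to target [-0.0022 -0.0004  0.0001]
```

View pics/t14c.png

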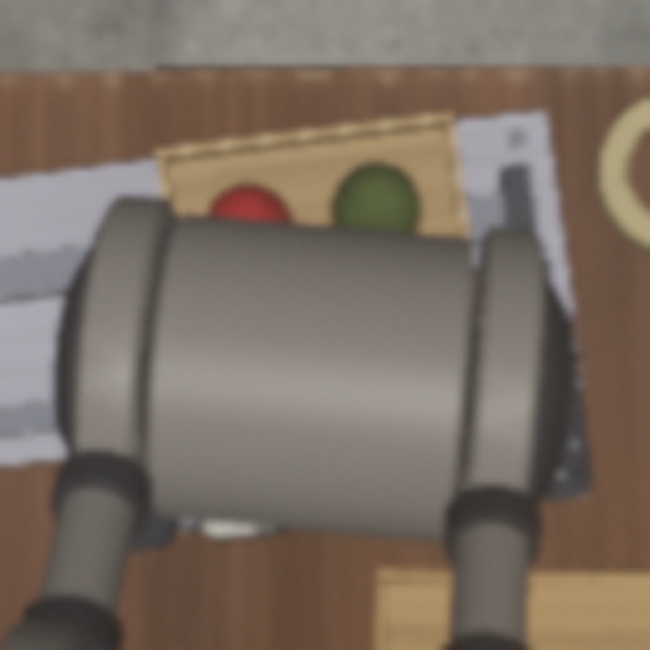

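View pics/s14c.png

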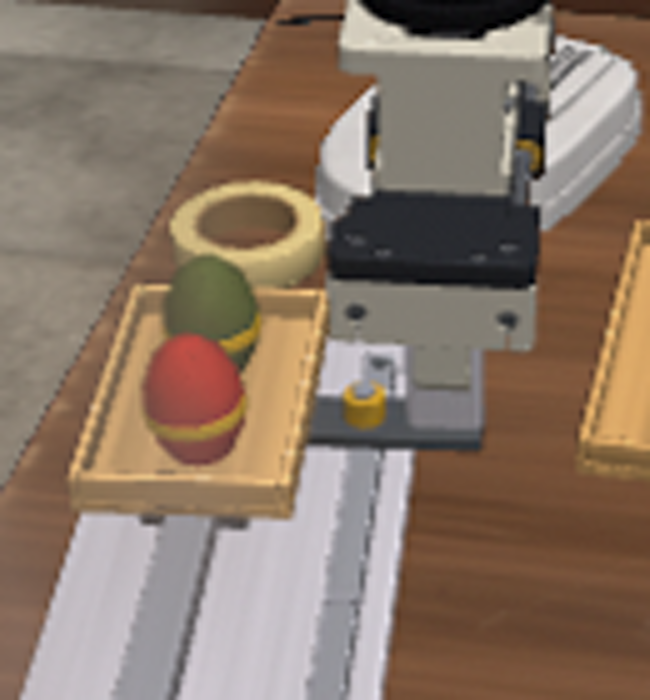

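Run:
```python
from h import *
im=cv2.imread("pics/side14.png");t=im.astype(int)
b,g,r=t[...,0],t[...,1],t[...,2]
box=np.zeros(r.shape,bool);box[205:260,215:250]=1
red=box&(r>g*1.8)&(r>60); gr=box&(g>b*1.25)&(g>r*1.0)&(g<130)
yel=box&(r>120)&(g>100)&(b<60)
for n,m in(("red",red),("green",gr)):
    ys,xs=np.nonzero(m);print(n,xs.min(),xs.max(),ys.min(),ys.max(),m.sum(),"top row xs",xs[ys<=ys.min()+1].mean())
    for y in range(ys.min(),ys.max()+1,3):
        xx=xs[ys==y]; print(y,xx.min(),xx.max(),end=" | ")
    print()
    ccy,ccx=np.nonzero(yel);
k=cv2.resize(im[205:260,215:255],None,fx=14,fy=10.5,interpolation=cv2.INTER_NEAREST);cv2.imwrite("pics/z14.png",k)
```

```text
red 220 238 227 244 251 top row xs 227.33333333333334
227 225 229 | 230 222 234 | 233 220 236 | 236 220 237 | 239 222 237 | 242 223 235 | 
green 227 240 212 232 139 top row xs 231.30769230769232
212 229 233 | 215 228 238 | 218 228 239 | 221 231 240 | 224 234 239 | 227 233 235 | Traceback (most recent call last):
  File "<stdin>", line 10, in <module>
    return umr_minimum(a, axis, None, out, keepdims, initial, where)
ValueError: zero-size array to reduction operation minimum which has no identity
```

Run:
```python
from h import *
im=cv2.imread("pics/side14.png")
k=cv2.resize(im[205:260,212:252],None,fx=14,fy=10.5,interpolation=cv2.INTER_NEAREST)
k=cv2.resize(im[205:260,212:252],None,fx=10.5,fy=10.5,interpolation=cv2.INTER_NEAREST)
cv2.imwrite("pics/z14.png",k)
# same for original green in tray
im=cv2.imread("pics/side6.png")
cv2.imwrite("pics/z6.png",cv2.resize(im[195:250,210:360],None,fx=5.3,fy=5.3,interpolation=cv2.INTER_NEAREST))
```

```text
(no output)
```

View pics/z14.png

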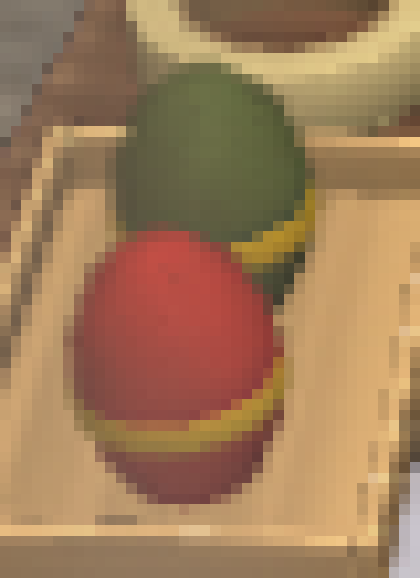

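View pics/z6.png

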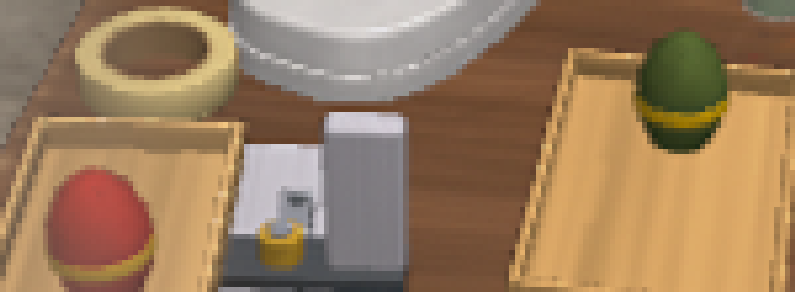

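Request:
play_rows(
  moves=[
    [[0,0,0,0,-0.3],[0,0,0,0,-0.5],[0,0,0,0,-0.8],[0,0,0,0,-0.8],[0,0,0,0,-0.8],[0,0,0,0,-0.8],[0,0,0,0,-0.8],[0,0,0,0,-0.8],[0,0,0,0,-0.8],[0,0,0,0,-0.8]],
  ],
  grip_force=20,
)

```text
time: 28.95
tool_pos: [0.541, 0.0196, 0.0685]
tool_rot: [2.755, 1.543, -0.277]
contact_force: [-0.2, -0.9, 0.4]
opening: 0.0143
```

Run:
```python
from h import *
s,M=st()
S0=lambda p:np.array(p)
im=cv2.imread("pics/side0.png")
cv2.imwrite("pics/zn.png",cv2.resize(im[220:335,225:285],None,fx=5.2,fy=5.2,interpolation=cv2.INTER_CUBIC))
im=cv2.imread("pics/top0.png")
cv2.imwrite("pics/znt.png",cv2.resize(im[180:215,180:300],None,fx=6.6,fy=6.6,interpolation=cv2.INTER_CUBIC))
print(s['joint_efforts'])
```

```text
t 28.95 pos [0.541  0.0196 0.0685] F [-0.2132 -0.901   0.3639] open 0.0143
axes x [ 0.0265 -0.0075 -0.9996] y [ 0.1094 -0.9939  0.0104] z [-0.9936 -0.1096 -0.0255] jaw deg -83.7208851250427 q [-0.1026  0.5358  1.7033 -0.0062  0.8754  1.3624]
[  0.2041 -47.4362 -19.0058  -0.0831  -0.238    0.1133]
```

View pics/zn.png

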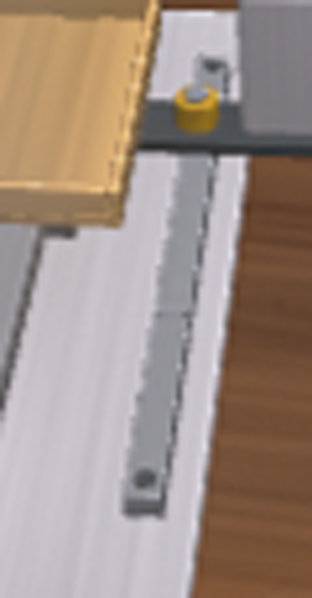

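View pics/znt.png

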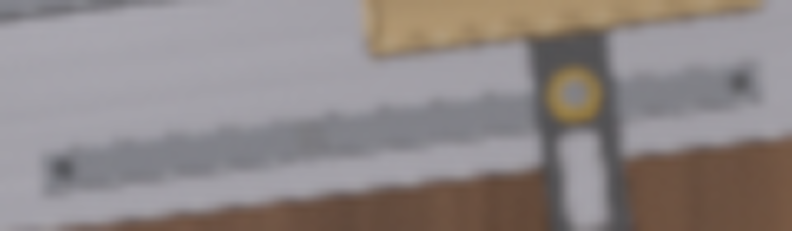

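Run:
```python
from h import *
e=np.array([.1094,-.9939])*-1; print("jaw dir ang",np.degrees(np.arctan2(e[1],e[0])))
b=[onz("top",p,.018)[:2] for p in [(180+62/6.6,180+168/6.6),(180+740/6.6,180+81/6.6)]]
d=b[0]-b[1];print("bar",b,np.linalg.norm(d),"ang",np.degrees(np.arctan2(d[1],d[0])))
y=d/np.linalg.norm(d)
bs=[onz("side",p,.018)[:2] for p in [(225+145/5.2,220+478/5.2),(225+211/5.2,220+68/5.2)]]
ds=bs[0]-bs[1];print("side bar",bs,np.linalg.norm(ds),"ang",np.degrees(np.arctan2(ds[1],ds[0])))
n1=onz("side",(258.5,280.6),.018)[:2]; n2=onz("top",(227.3,200.5),.018)[:2]
pull=np.array([.5405,.0196]); 
for z in(.04,.055,.07):
  pl=onz("top",(267,194.2),z)[:2]; print("plunger",pl,pl@y)
print("notch",n1,n1@y,n2,n2@y,"pull",pull@y,"tote",np.array([.6393,.0325])@y)
```

```text
jaw dir ang 96.2813424928211
bar [array([0.5542, 0.2029]), array([ 0.5821, -0.0353])] 0.23987922223697122 ang 96.67868863630832
side bar [array([0.5561, 0.2037]), array([ 0.5838, -0.0313])] 0.23658001723562994 ang 96.73860783483342
plunger [0.5755 0.0224] -0.04468678784534065
plunger [0.5737 0.0221] -0.044762813441824
plunger [0.5719 0.0218] -0.044838839038307376
notch [0.5645 0.1228] 0.05630210208593009 [0.5646 0.1147] 0.04829475616216201 pull -0.043393867227804604 tote -0.04207197692393199
```

Request:
play_rows(
  moves=[
    [[0,-0.002,0,0,-0.8],[0,-0.004,0,0,-0.8],[0,-0.005,0,0,-0.8],[0,-0.005,0,0,-0.8],[0,-0.005,0,0,-0.8],[0,-0.005,0,0,-0.8],[0,-0.005,0,0,-0.8],[0,-0.005,0,0,-0.8],[0,-0.005,0,0,-0.8],[0,-0.004,0,0,-0.8]],
  ],
)

```text
time: 29.95
tool_pos: [0.5356, 0.0662, 0.0685]
tool_rot: [2.659, 1.542, -0.373]
contact_force: [-0.9, -4.3, 2.8]
opening: 0.0143
```

```bash
cat >> h.py <<'E'
ry=np.array([-.1163,.9932,0]);rx=np.array([.9932,.1163,0]);P0=np.array([.541,.0196,.0685])
def sl():
    s,M=st();d=s['tool_pos']-P0;F=s['contact_force']
    print("SLIDE along",d@ry*1e3,"across",d@rx*1e3,"z",d[2]*1e3,"F along",F@ry,"across",F@rx,"z",F[2],"torque",s['torque'],"rail in tool",M.T@ry)
E
python3 -c "
from h import *
sl()"
```

```text
t 29.95 pos [0.5356 0.0662 0.0685] F [-0.8919 -4.2786  2.778 ] open 0.0143
axes x [ 0.0265 -0.0104 -0.9996] y [ 0.1094 -0.9939  0.0132] z [-0.9936 -0.1097 -0.0252] jaw deg -83.71653100530081 q [-0.013   0.5339  1.7072 -0.0131  0.874   1.4562]
SLIDE along 46.952265053186515 across 0.0234229370901657 z -0.031812582399481926 F along -4.145736231688967 across -1.38342699969203 z 2.778039101808705 torque [-0.1918  0.2146  0.1172] rail in tool [-0.0134 -0.9999  0.0066]
```

Request:
play_rows(
  moves=[
    [[0,-0.004,0,0,-0.8],[0,-0.005,0,0,-0.8],[0,-0.005,0,0,-0.8],[0,-0.005,0,0,-0.8],[0,-0.005,0,0,-0.8],[0,-0.004,0,0,-0.8],[0,-0.003,0,0,-0.8],[0,-0.001,0,0,-0.8],[0,0,0,0,-0.8],[0,0,0,0,-0.8]],
  ],
)

```text
time: 30.95
tool_pos: [0.5313, 0.1023, 0.0685]
tool_rot: [2.698, 1.543, -0.333]
contact_force: [-1.2, -2.4, 3.2]
opening: 0.0139
```

```bash
python3 -c "
from h import *
sl()
im=robot.read_camera('side');cv2.imwrite('pics/side15.png',im[:,:,::-1])
crop('pics/side15.png','pics/s15c.png',190,180,320,300,5)
sl()"
```

```text
t 30.95 pos [0.5313 0.1023 0.0685] F [-1.2298 -2.3865  3.2114] open 0.0139
axes x [ 0.0263 -0.0091 -0.9996] y [ 0.1101 -0.9939  0.0119] z [-0.9936 -0.1103 -0.0251] jaw deg -83.68088725902307 q [ 0.0547  0.5363  1.7023 -0.0137  0.8772  1.5237]
SLIDE along 83.24233765597822 across -0.012715351195084304 z -0.03381853240706778 F along -2.2272006600625947 across -1.498960285365037 z 3.2113581779093825 torque [0.0775 0.2333 0.1038] rail in tool [-0.0121 -0.9999  0.006 ]
t 31.0 pos [0.5313 0.1023 0.0685] F [-1.7263 -1.2626  3.519 ] open 0.0142
axes x [ 0.0263 -0.0089 -0.9996] y [ 0.11   -0.9939  0.0118] z [-0.9936 -0.1102 -0.0251] jaw deg -83.68705431864169 q [ 0.0547  0.5363  1.7023 -0.0135  0.8772  1.5237]
SLIDE along 83.28240206420121 across -0.014286702846067607 z -0.035923671964213644 F along -1.0532276807204748 across -1.8613936225484522 z 3.5189711841500406 torque [0.2917 0.3082 0.0774] rail in tool [-0.0119 -0.9999  0.0061]
```

View pics/s15c.png

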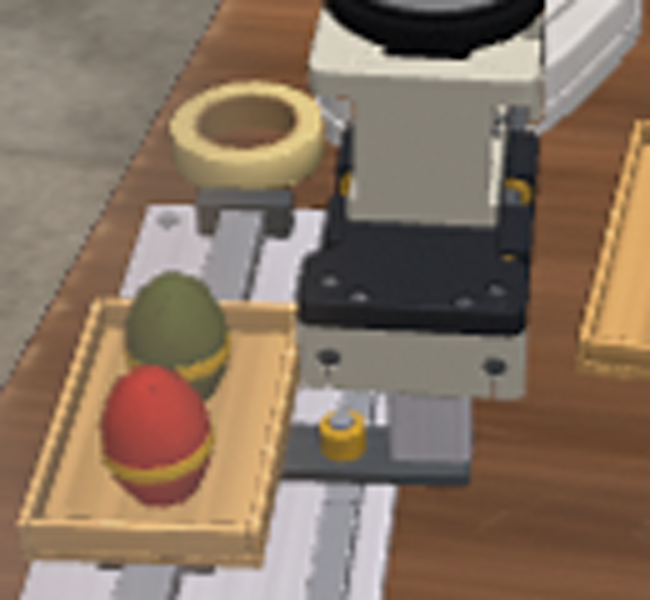

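Request:
play_rows(
  moves=[
    [[0,-0.001,0,0,-0.8],[0,-0.001,0,0,-0.8],[0,-0.001,0,0,-0.8],[0,-0.001,0,0,-0.8],[0,0,0,0,-0.8],[0,0,0,0,-0.8],[0,0,0,0,-0.8],[0,0,0,0,-0.8],[0,0,0,0,-0.8],[0,0,0,0,-0.8]],
  ],
)

```text
time: 32.0
tool_pos: [0.5308, 0.1066, 0.0685]
tool_rot: [2.716, 1.543, -0.316]
contact_force: [-1.5, -1.6, 4.5]
opening: 0.014
```

```bash
python3 -c "
from h import *
sl()"
```

```text
t 32.0 pos [0.5308 0.1066 0.0685] F [-1.5251 -1.6048  4.5359] open 0.014
axes x [ 0.0262 -0.0086 -0.9996] y [ 0.1094 -0.9939  0.0114] z [-0.9937 -0.1097 -0.0251] jaw deg -83.7180447159734 q [ 0.0626  0.5369  1.7012 -0.0132  0.8779  1.532 ]
SLIDE along 87.58214383046965 across -0.00960196070294605 z -0.03104842019137355 F along -1.4165433128627551 across -1.7013611742593238 z 4.535871128756826 torque [0.191 0.245 0.086] rail in tool [-0.0115 -0.9999  0.0066]
```

Request:
play_rows(
  moves=[
    [[0,-0.001,0,0,-0.8],[0,-0.001,0,0,-0.8],[0,0,0,0,-0.8],[0,0,0,0,-0.8],[0,0,0,0,-0.8],[0,0,0,0,-0.8],[0,0,0,0,-0.8],[0,0,0,0,-0.8],[0,0,0,0,-0.8],[0,0,0,0,-0.8]],
  ],
)

```text
time: 33.0
tool_pos: [0.5303, 0.1109, 0.0685]
tool_rot: [2.819, 1.544, -0.213]
contact_force: [-1.8, 1.9, 4.3]
opening: 0.0139
```

```bash
python3 -c "
from h import *
sl()"
```

```text
t 33.0 pos [0.5303 0.1109 0.0685] F [-1.8078  1.8927  4.2896] open 0.0139
axes x [ 0.0261 -0.0056 -0.9996] y [ 0.1095 -0.994   0.0085] z [-0.9936 -0.1096 -0.0254] jaw deg -83.71549941269447 q [ 0.069   0.5372  1.7006 -0.0097  0.8781  1.5361]
SLIDE along 91.88732164819315 across 0.002570555467335383 z -0.04302087802618426 F along 2.090076734334166 across -1.575399782891309 z 4.289594977482683 torque [0.8114 0.3444 0.1203] rail in tool [-0.0087 -0.9999  0.0067]
```

Request:
play_rows(
  moves=[
    [[0,0,0,0,-0.8],[0,0,0,0,-0.8],[0,0,0,0,-0.8],[0,0,0,0,-0.8],[0,0,0,0,-0.8],[0,0,0,0,-0.8],[0,0,0,0,-0.8],[0,0,0,0,-0.8],[0,0,0,0,-0.8],[0,0,0,0,-0.8]],
  ],
)

```text
time: 34.0
tool_pos: [0.5303, 0.1112, 0.0685]
tool_rot: [2.837, 1.544, -0.194]
contact_force: [-2.2, 3.0, 4.1]
opening: 0.0142
```

```bash
python3 -c "
from h import *
sl()"
```

```text
t 34.0 pos [0.5303 0.1112 0.0685] F [-2.1594  2.9959  4.0747] open 0.0142
axes x [ 0.0261 -0.0051 -0.9996] y [ 0.1095 -0.994   0.008 ] z [-0.9936 -0.1096 -0.0254] jaw deg -83.71601777104733 q [ 0.0694  0.5372  1.7006 -0.009   0.8781  1.5361]
SLIDE along 92.25666121489414 across -0.012902099267261284 z -0.04012374191622592 F along 3.226710676302729 across -1.796293326273119 z 4.074657669185955 torque [0.8368 0.2889 0.145 ] rail in tool [-0.0081 -0.9999  0.0067]
```

Request:
play_rows(
  moves=[
    [[0,-0.001,0,0,-0.8],[0,0,0,0,-0.8],[0,0,0,0,-0.8],[0,0,0,0,-0.8],[0,0,0,0,-0.8],[0,0,0,0,-0.8],[0,0,0,0,-0.8],[0,0,0,0,-0.8],[0,0,0,0,-0.8],[0,0,0,0,-0.8]],
  ],
)

```text
time: 35.0
tool_pos: [0.5301, 0.1127, 0.0685]
tool_rot: [2.854, 1.544, -0.178]
contact_force: [-1.7, 3.1, 4.0]
opening: 0.0142
```

```bash
python3 -c "
from h import *
sl()"
```

```text
t 35.0 pos [0.5301 0.1127 0.0685] F [-1.6925  3.0642  4.0133] open 0.0142
axes x [ 0.0261 -0.0047 -0.9996] y [ 0.1095 -0.994   0.0075] z [-0.9936 -0.1097 -0.0254] jaw deg -83.71152120020227 q [ 0.0718  0.5374  1.7002 -0.0085  0.8783  1.5381]
SLIDE along 93.6885128973084 across -0.0008568253629354425 z -0.036308121404357574 F along 3.24022813840316 across -1.3246640573755597 z 4.013292097026478 torque [0.8459 0.2648 0.1003] rail in tool [-0.0077 -0.9999  0.0066]
```

Request:
play_rows(
  moves=[
    [[0,-0.001,0,0,-0.8],[0,0,0,0,-0.8],[0,0,0,0,-0.8],[0,0,0,0,-0.8],[0,0,0,0,-0.8],[0,0,0,0,-0.8],[0,0,0,0,-0.8],[0,0,0,0,-0.8],[0,0,0,0,-0.8],[0,0,0,0,-0.8]],
  ],
)

```text
time: 36.0
tool_pos: [0.5301, 0.1129, 0.0685]
tool_rot: [2.811, 1.544, -0.22]
contact_force: [-1.5, 2.3, 3.5]
opening: 0.0138
```

```bash
python3 -c "
from h import *
sl()
im=robot.read_camera('side');cv2.imwrite('pics/side16.png',im[:,:,::-1])
sl()"
```

```text
t 36.0 pos [0.5301 0.1129 0.0685] F [-1.493   2.2877  3.5188] open 0.0138
axes x [ 0.0261 -0.0058 -0.9996] y [ 0.1094 -0.994   0.0087] z [-0.9937 -0.1096 -0.0253] jaw deg -83.71683759614777 q [ 0.0729  0.5375  1.6999 -0.01    0.8785  1.5403]
SLIDE along 93.90108196160031 across 0.007658817863073356 z -0.033420620884391794 F along 2.4458153946998 across -1.2168330598525918 z 3.5187835827343936 torque [0.704  0.3336 0.1091] rail in tool [-0.0088 -0.9999  0.0067]
t 36.05 pos [0.53   0.1129 0.0684] F [-1.3869  2.6688  4.2697] open 0.014
axes x [ 0.026  -0.0059 -0.9996] y [ 0.1095 -0.994   0.0087] z [-0.9936 -0.1097 -0.0252] jaw deg -83.71410515489565 q [ 0.073   0.5375  1.7    -0.0101  0.8785  1.5403]
SLIDE along 93.91326641991549 across -0.03558664694436758 z -0.053590178141688094 F along 2.8119030250878043 across -1.0670604633221739 z 4.269685744381592 torque [0.6719 0.3259 0.1304] rail in tool [-0.0089 -0.9999  0.0066]
```

Request:
play_rows(
  moves=[
    [[0,-0.001,0,0,-0.8],[0,0,0,0,-0.8],[0,0,0,0,-0.8],[0,0,0,0,-0.8],[0,0,0,0,-0.8],[0,0,0,0,-0.8],[0,0,0,0,-0.8],[0,0,0,0,-0.8],[0,0,0,0,-0.8],[0,0,0,0,-0.8]],
  ],
)

```text
time: 37.05
tool_pos: [0.53, 0.113, 0.0684]
tool_rot: [2.762, 1.544, -0.27]
contact_force: [-2.4, -0.2, 4.5]
opening: 0.014
```

```bash
python3 -c "
from h import *
sl()
im=robot.read_camera('side');cv2.imwrite('pics/side17.png',im[:,:,::-1])
im=robot.read_camera('top');cv2.imwrite('pics/top17.png',im[:,:,::-1])
cv2.imwrite('pics/z17.png',cv2.resize(cv2.imread('pics/side17.png')[240:300,200:290],None,fx=8.5,fy=8.5,interpolation=cv2.INTER_CUBIC))
crop('pics/top17.png','pics/t17c.png',160,120,320,250,4.5)
sl()"
```

```text
t 37.05 pos [0.53   0.113  0.0684] F [-2.3853 -0.2185  4.4618] open 0.014
axes x [ 0.026  -0.0072 -0.9996] y [ 0.1094 -0.9939  0.01  ] z [-0.9937 -0.1096 -0.025 ] jaw deg -83.72007382043768 q [ 0.0739  0.5377  1.6997 -0.0118  0.8788  1.5424]
SLIDE along 94.00998461312297 across -0.045256423160067324 z -0.0639164364351491 F along 0.06043669880451943 across -2.394454154214999 z 4.461803452751722 torque [0.3967 0.3243 0.1104] rail in tool [-0.0102 -0.9999  0.0067]
t 37.15 pos [0.5301 0.113  0.0685] F [-0.8856 -0.583   3.8333] open 0.0138
axes x [ 0.0261 -0.0072 -0.9996] y [ 0.1094 -0.994   0.01  ] z [-0.9937 -0.1096 -0.0252] jaw deg -83.72053587699111 q [ 0.074   0.5377  1.6997 -0.0118  0.8788  1.5425]
SLIDE along 94.0251045838001 across -0.010001261621481933 z -0.033301046593298134 F along -0.47605697290200105 across -0.9474306484127819 z 3.8332817001940804 torque [0.4664 0.3785 0.1223] rail in tool [-0.0102 -0.9999  0.0067]
```

View pics/z17.png

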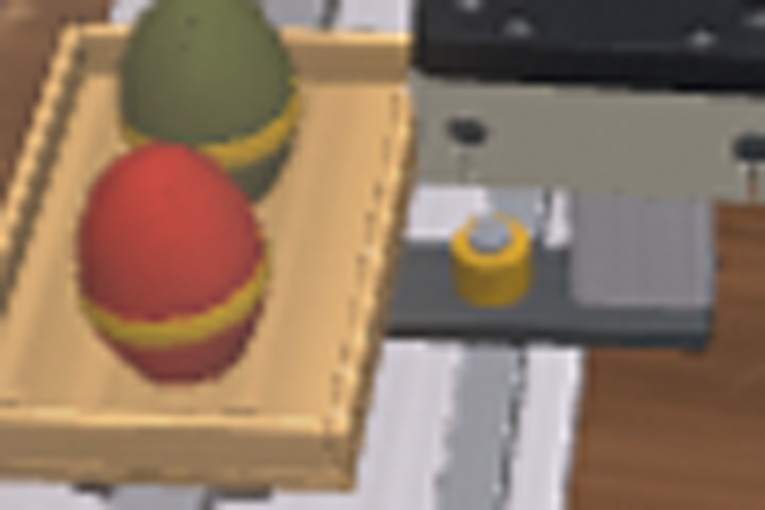

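View pics/t17c.png

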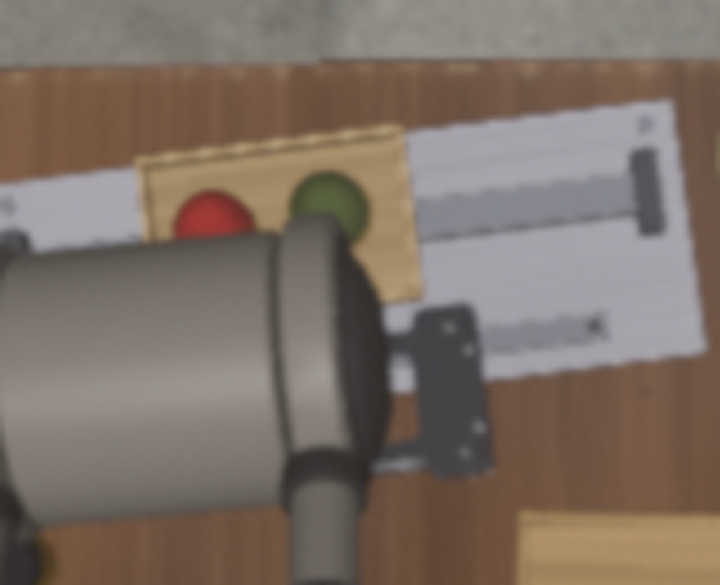

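Request:
play_rows(
  moves=[
    [[0,0,0,0,-0.8],[0,0,0,0,-0.8],[0,0,0,0,-0.8],[0,0,0,0,-0.8],[0,0,0,0,-0.8],[0,0,0,0,-0.8],[0,0,0,0,-0.8],[0,0,0,0,-0.8],[0,0,0,0,-0.8],[0,0,0,0,-0.8]],
  ],
)

```text
time: 38.15
tool_pos: [0.53, 0.113, 0.0684]
tool_rot: [2.762, 1.544, -0.27]
contact_force: [-1.5, 0.4, 4.1]
opening: 0.0139
```

```bash
python3 -c "
from h import *
sl()"
```

```text
t 38.15 pos [0.53   0.113  0.0684] F [-1.5425  0.3813  4.1316] open 0.0139
axes x [ 0.026  -0.0072 -0.9996] y [ 0.1093 -0.994   0.01  ] z [-0.9937 -0.1096 -0.0251] jaw deg -83.72221694681576 q [ 0.0739  0.5377  1.6997 -0.0118  0.8788  1.5425]
SLIDE along 94.00428462748123 across -0.020125715635974453 z -0.05627467509265738 F along 0.5581088606778425 across -1.4876491978879995 z 4.131576702345691 torque [0.464  0.3378 0.0862] rail in tool [-0.0102 -0.9999  0.0067]
```

```bash
python3 -c "
from h import *
print(robot.hand_in()); print(robot.observe()['time'])"
```

```text
the job is handed in; nothing more can be done
None
the job is handed in; nothing more can be done
```

I stood both pieces upright in the tote while the carriage was at its starting end, slid the carriage into the notch, and handed the job in with the pull still gripped. It took about 38 s of the 72 s allowed.

**Notch:** The carriage had moved 94.0 mm when it stopped. From about 92 mm the ball pulled it forward with 2 to 3 N. At 94.0 mm that pull dropped to about 0, and one more 1 mm push moved it only 0.1 mm. It then held still through one more second, with under 1 N along the rail and the pull gripped at 14 mm with 20 N.

**Pieces:** In the last side and top pictures both pieces stood in the tote. The red one leans as the camera geometry predicts for an upright piece, to about 1 to 2°. The green one is partly hidden behind it, but the part that shows matched the red one.

**Left unproven or in disagreement:**
- The two cameras disagreed on where the notch was, about 92 mm from the top view and 100 mm from the side view. I settled it by feel, and the ball itself was not visible at the end.
- The gripper held the green piece slightly tilted, so I set it on the floor and opened the fingers slowly.
- The tool had drifted about 1.5 degrees off vertical by the end. A steady 4 N of vertical force remained on the pull.

I did not touch the jar, sanding block or tape, and made no separate check of their positions at the end.

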